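# Slide a sample carrier round the bend into the reader and shut its cover

## Task

Slide the blue-capped sample carrier along its track, round the bend and fully home in the reader bay under the raised blue cover, gently, keeping it upright and down on the track and without forcing the raised cover back against its stop. Then press the cover down until its catch holds it shut, and leave the orange-capped carrier and everything else where they are.

Things in the scene. Friction and masses are not known exactly. Their poses are not given: they have to be found in the camera images.
- track: Fixed sample track ending in a reader. Origin: centre of the bend's arc, on the table; x along the last leg, into the bay; z up. Channel 48 mm wide, floor 6 mm and wall tops 18 mm above the table. Centre line: first leg x = -70 mm, from y = 215 mm (closed end) to y = 0, travel to -y; quarter bend, radius 70 mm, to (0, -70); last leg y = -70 mm, travel to +x, end stop face at x = 107 mm.
- bend (a point): Point on the channel floor's centre line half-way round the bend. The channel's aluminium walls are 5 mm thick; the white deck under all of it is 6 mm thick.
- bay (a point): Where the middle of a carrier's underside is when it is fully home against the end stop: on the channel floor, at (85, -70, 6) mm in the track's frame. The raised cover leans over it, so the carrier can only be pushed in from the bend side with the tool tilted (about 30 to 45 degrees from vertical, the fingers leading into the bay).
- blue_carrier_mid (a point): Blue-capped sample carrier: a loose grey puck 44 mm in diameter and 40 mm high with a blue band; a vial stands out of its top, with a blue cap 22 mm wide; 58 mm high over all, about 0.1 kg, slippery plastic. The point is on its axis, 20 mm above its underside. It starts in the first leg of the channel. A push of more than 30 N is too hard.
- orange_carrier_mid (a point): The next carrier, alike but with an orange band and cap, waiting upstream in the first leg, 120 to 145 mm behind the blue one, centre to centre. Leave it there. The point is on its axis, 20 mm above its underside.
- cover (a joint): Angle of the clear blue reader cover, rad: 0 shut, starts 0.93 to 1.05, stop at 1.06 (do not force it further). It hinges beyond the bay; its front edge (towards track -x) rises. Its stiff hinge keeps it where it is left. Spring catches on its sides snap over in the last 0.2 rad, which takes about 10 N pressed down near the front edge; past 0.08 rad they pull it shut and hold it.
- cover_press (a point): The ribbed place to press, on the cover's outer face, 78 mm from the hinge line along the cover (14 mm from its front edge) and 9 mm out from it; moves with the cover. Shut, the cover spans track x = 31 to 127 mm, 68 mm wide, top 73 mm above the table, its skirts hanging to 38 mm above the table. Raised, its front skirt's lower edge is about 120 mm above the table at x = 50 mm.
- cover_hinge (a point): Middle of the cover's hinge line, which lies along the track's y, 64 mm above the table, at (123, -70) mm in the track's frame. Hinge posts 72 mm high stand 38 to 48 mm either side of it; catch posts 56 mm high stand at track x = 50 to 72 mm, 45 to 54 mm either side of the last leg's centre line. The reader housing behind, x = 140 to 225 mm, is 60 mm high.
- jar: Small glass jar, 30 mm diameter, 45 mm high, standing on the deck inside the bend. Origin under its centre. Leave alone.
- pen: Black marker pen 130 mm long, 12 mm thick, lying on the track's deck beyond the jar. Leave alone.
- reagent: Green glass reagent bottle, 72 mm diameter, 150 mm high, blue cap. Origin under its centre. Leave alone.
- flask: Glass flask with a long neck, 68 mm diameter at the foot, 150 mm high. Origin under its centre. Leave alone.
- tip_box: White and blue box 124 x 89 x 75 mm. Origin under its centre. Leave alone.

How it is judged:
On the way, in this order (a step that is already met when the one before it is completed fails the run):
1. the blue carrier passes the middle of the bend, in the channel (horizontal distance between blue_carrier_mid and bend below 0.012 m).
2. the blue carrier is home in the bay while the cover is still raised (horizontal distance between blue_carrier_mid and bay below 0.007 m and value of joint cover above 0.5 rad), for 0.2 s.
3. the cover is pressed shut (value of joint cover below 0.06 rad), for 0.1 s.
At the end, for the whole second after the job is handed in: The blue carrier stands upright on the channel floor within 7 mm of its home position in the bay, the cover is held shut by its catch (below 0.06 rad) with nothing touching it, and the orange carrier is within 20 mm of where it was (horizontal distance between blue_carrier_mid and bay below 0.007 m and z of blue_carrier_mid in the frame of bay below 0.024 m and angle between blue_carrier_mid's own z axis and vertical below 0.1 rad and value of joint cover below 0.06 rad and distance of orange_carrier_mid from where it was at the start of the episode below 0.02 m).
It fails at once if the blue carrier is lifted off the track (more than 8 mm) (z of blue_carrier_mid in the frame of track above 0.034 m).
It fails at once if the blue carrier tips more than 20 degrees (angle between blue_carrier_mid's own z axis and vertical above 0.35 rad).
It fails at once if the blue carrier is pushed or squeezed with more than 30 N (contact force between the fingers and blue_carrier above 30 N).
It fails at once if the orange carrier, jar, pen, bottle, flask or box is moved more than 20 mm (distance of any of orange_carrier_mid, jar, pen, reagent, flask, tip_box from where it was at the start of the episode above 0.02 m).
It fails at once if the raised cover is forced back past its stop (value of joint cover above 1.11 rad).
It also fails if it takes over 61 s, if anything falls off the work surface, if the arm or the gripper's body presses on something with over 40 N, if the wrist force passes 120 N, or if a joint passes its speed limit or range.

## Robot

A 7-joint arm with a two-finger parallel gripper is mounted at the origin on the work surface. World frame = base frame: x ahead of the robot, y to its left, z up, the work surface at z = 0. Lengths are in m, angles in rad, forces in N, time in s.
With the tool pointing down it reaches from about 0.425 to 0.875 m from the base axis. Payload 4.7 kg.
Tool frame: the origin (TCP) lies on the centre line of the jaws, within the pads' length; the fingertips stand 19 mm ahead of it and the grasp point (between the pads) is the TCP; x points along the fingers, z is the direction in which the jaws open and shut, and the axes are right-handed (so a half turn about x gives the same grasp; the last joint's range is limited). The gripper opens to 87 mm and grips with 3 to 60 N. Pads are 19 mm wide; open, the fingers measure 117 mm over their backs; the gripper's body (75 mm by 190 mm) begins 51 mm behind the grasp point.
Start: joints at [1.173, 0.321, -0.07, 1.45, 0.023, 1.371, -0.057], TCP at [0.26, -0.596, 0.242] pointing down, gripper open.
Joint ranges: [-2.86, 2.86], [-0.3, 2.09], [-1.38, 1.24], [0.06, 2.45], [-1.56, 4.7], [0.09, 2.05], [-2.69, 2.69]. Speed limits (rad/s): [2.57, 2.57, 3.14, 3.14, 3.14, 3.14, 3.14].

## Interface

Orientations are given as a rotation vector (axis times angle).
In Python, from bench import get_state, get_image, camera_info, close_job gives the robot as it stands.
- The arm moves only by the tool jog_arm, never from a script. Its argument "targets" is a list of rows, each a list of 7 numbers: the turn, a rotation vector about the tool's x, y, z in degrees, then the shift along the tool's x, y, z in cm, then the finger opening in cm, from 0 to 8.7. In form: [[wx, wy, wz, tx, ty, tz, jaw], ...]. A call has 1 to 10 rows; each row shifts and turns the commanded pose from where the row before left it, along the tool's axes as they then stand; what a row does not reach is not made up. A row lasts 1/8 s, in which the tool goes at most 62.5 mm and 10.7 degrees, less where a joint would pass 70% of its speed; a pose out of reach is approached as far as the arm can. A call is refused whole if a number of a shift passes 6.25 or a number of a turn 10.7, either way. A call with a gripper value outside its range is refused whole. The fingers move at their own pace and stop on an object; "squeeze" is the grip in N (left out, the last holds). Time passes only in rows, so rows that do not move let the fingers close. It gives the time, the measured TCP pose, the force and the opening at its end, in the units of the state.
- get_state(): the state, without advancing time (a new reading comes with each control period).
- get_image(name): name is "scene" or "side" or "wrist"; returns (picture, depth): 384x512x3 uint8, red, green, blue; 384x512 float32, m along the optical axis (not along the pixel's ray), 0 where there is no reading.
- camera_info(name): a dict with "intrinsics" (3x3 intrinsics, pixels), "world_from_camera" (4x4, takes a point from camera to world coordinates); the wrist camera has in their place "mount" (4x4, takes a point from camera to tool coordinates, whose origin is the TCP and whose axes are the tool frame's). Camera axes: x right, y up, looking along -z (the intrinsics and any distortion apply to the point x, -y, -z); pixel columns grow to the right and rows downward; lengths in m; the calibration is good to about 2 mm. The wrist camera is an equidistant fisheye: a pixel r from the principal point sees the ray r / f radians off the axis. A picture is of the moment at which its call begins: read the wrist's pose just before it. camera_info takes no time and is no camera call.
- close_job(): hands the job in, once; it reports no verdict.
The state is a dict: "time": time; "joint_positions": joint angles; "qd": joint speeds; "joint_torque": joint torques, N m; "position": TCP position; "tool_rot": TCP orientation; "ft_force": force on the tool from outside, world axes, zero at the start; "torque": the same for the moment, N m; "grip_width": opening from 0.0 (shut) to 1.0 (fully open).
Only numpy, scipy, OpenCV 4.12 (cv2) and the standard library are available. Lean on these libraries where they do the work, as an engineer would, in place of code of your own. Each camera call takes 0.05 s, during which the arm holds its last target.

## Working session

There is one attempt and no reset: what is moved stays moved. The work goes in short steps, Python scripts to look and compute and a tool call to move; the robot and the scene stay as the last step left them, time stands still between calls to the robot, and variables do not carry over. Pictures are saved under pics/ and viewed, and the job is handed in when it is done.

Besides the shell and the picture viewer there is one more tool, called after "Request:" in YAML: its name, and indented under it one key for each argument. jog_arm: Moves the arm, as the interface text tells. Its arguments: {"type":"object","properties":{"targets":{"type":"array"},"squeeze":{"type":"number"}},"required":["targets"]}

```bash
ls; mkdir -p pics
python3 - <<'E'
from bench import *
import cv2,numpy as np
s=get_state();print(s)
for n in ["scene","side","wrist"]:
    im,d=get_image(n);cv2.imwrite(f"pics/{n}0.png",im[:,:,::-1]);np.savez(f"pics/{n}0.npz",im=im,d=d);print(n,camera_info(n))
E
```

```text
pics
{'time': 0.0, 'joint_positions': array([ 1.17309402,  0.32182123, -0.07009022,  1.4516501 ,  0.02258286,
        1.37076558, -0.05691736]), 'qd': array([ 0.00111182,  0.00079237,  0.00211983, -0.00067198,  0.00024723,
       -0.00023563,  0.00167112]), 'joint_torque': array([-8.47177180e-04, -4.91298580e+01, -4.04331805e-01, -3.12527490e+01,
       -6.37756381e-02,  4.37952520e-02,  1.59146066e-04]), 'position': array([ 0.25993635, -0.59522068,  0.24047514]), 'tool_rot': array([ 0.90172006,  1.3779666 , -0.90015413]), 'ft_force': array([-0.11544733,  0.49308762,  0.27818018]), 'torque': array([0.0381799 , 0.00501649, 0.05942722]), 'grip_width': 0.9994006720357185}
scene {'intrinsics': array([[365.56442549,   0.        , 254.40270108],
       [  0.        , 365.56442549, 195.59714527],
       [  0.        ,   0.        ,   1.        ]]), 'world_from_camera': array([[ 0.36582403, -0.65650745,  0.65967473,  1.20648123],
       [ 0.93063187,  0.25053406, -0.26675271, -0.25079488],
       [ 0.00985415,  0.71149888,  0.70261813,  0.79987983],
       [ 0.        ,  0.        ,  0.     
[... 385 characters left out ...]
,
       [-6.33218205e-04,  6.64134648e-01,  7.47612713e-01,
         1.23185258e+00],
       [ 0.00000000e+00,  0.00000000e+00,  0.00000000e+00,
         1.00000000e+00]])}
wrist {'intrinsics': array([[297.31863964,   0.        , 252.04916808],
       [  0.        , 297.31863964, 188.48954836],
       [  0.        ,   0.        ,   1.        ]]), 'mount': array([[ 1.33630489e-03,  2.88563038e-01, -9.57459966e-01,
        -1.43732109e-01],
       [-1.12038665e-03,  9.57460652e-01,  2.88561681e-01,
         7.86965843e-02],
       [ 9.99998480e-01,  6.87118980e-04,  1.60276153e-03,
        -2.64670726e-04],
       [ 0.00000000e+00,  0.00000000e+00,  0.00000000e+00,
         1.00000000e+00]])}
```

View pics/scene0.png

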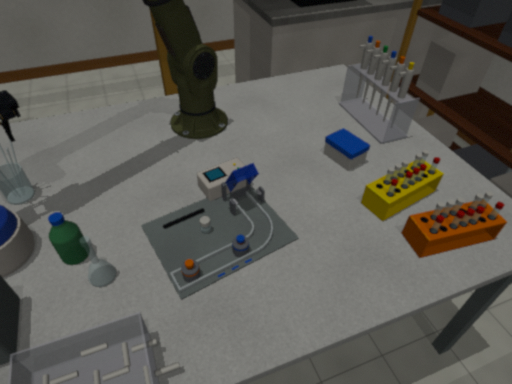

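View pics/side0.png

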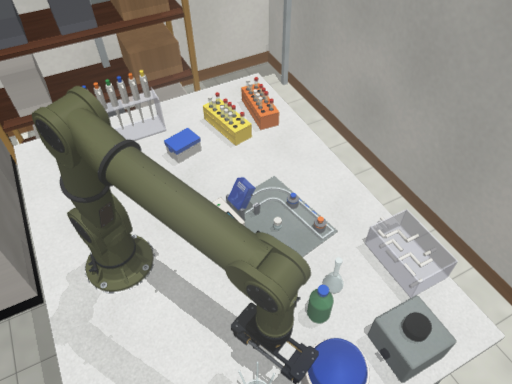

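View pics/wrist0.png

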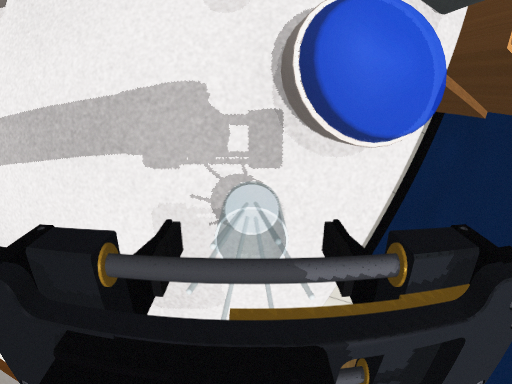

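Run:
```python
import cv2
a=cv2.imread('pics/scene0.png')[150:300,130:310];cv2.imwrite('pics/sc_z.png',cv2.resize(a,None,fx=4,fy=4,interpolation=cv2.INTER_CUBIC)[:600])
a=cv2.imread('pics/side0.png')[160:270,210:350];cv2.imwrite('pics/si_z.png',cv2.resize(a,None,fx=5,fy=5,interpolation=cv2.INTER_CUBIC))
```

```text
(no output)
```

View pics/sc_z.png

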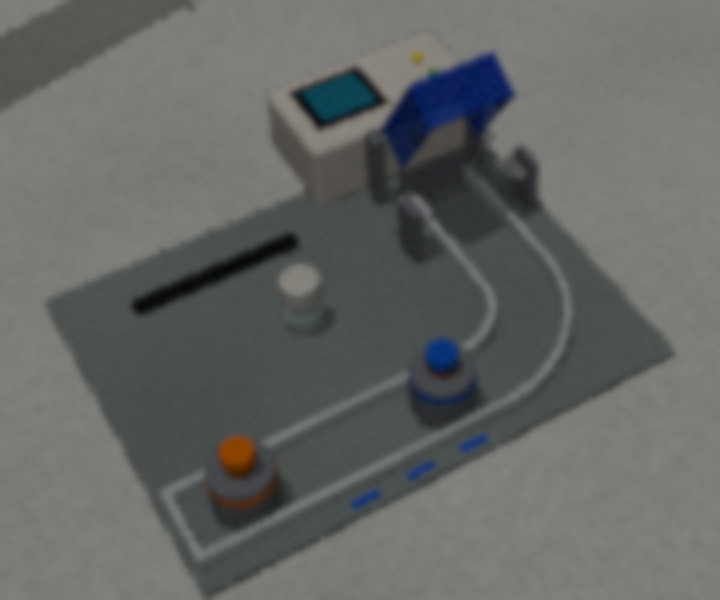

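View pics/si_z.png

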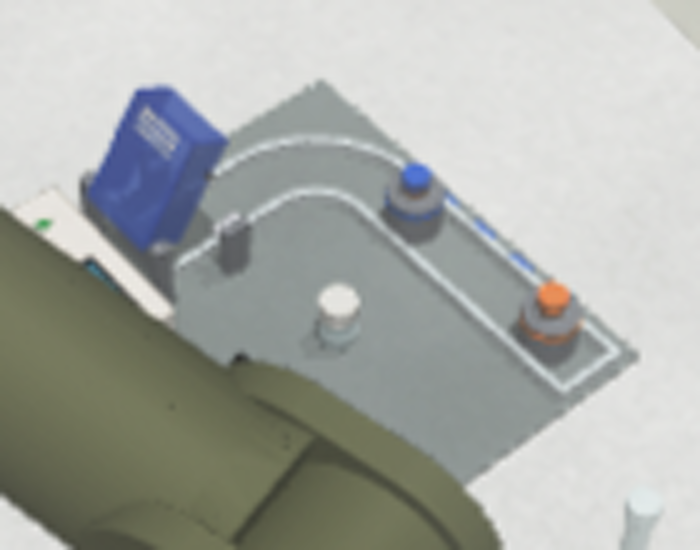

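```bash
cat > h.py <<'E'
import numpy as np,cv2
from bench import *
def ray(cam,uv):
    I=camera_info(cam);K=I['intrinsics'];T=I['world_from_camera']
    uv=np.atleast_2d(np.asarray(uv,float))
    d=np.c_[(uv[:,0]-K[0,2])/K[0,0],-(uv[:,1]-K[1,2])/K[1,1],-np.ones(len(uv))]
    return T[:3,3],d@T[:3,:3].T
def onz(cam,uv,z):
    o,d=ray(cam,uv);return o+d*((z-o[2])/d[:,2])[:,None]
def proj(cam,P):
    I=camera_info(cam);K=I['intrinsics'];T=I['world_from_camera']
    p=(np.atleast_2d(P)-T[:3,3])@T[:3,:3]
    return np.c_[K[0,2]+K[0,0]*p[:,0]/-p[:,2],K[1,2]-K[1,1]*p[:,1]/-p[:,2]]
E
python3 - <<'E'
from h import *
for cam,org,sc,lines in [("scene",(130,150),4,dict(o1=((205,553),(500,412)),i1=((172,490),(400,382)),o2=((545,252),(480,180)),i2=((478,265),(428,212)))),
  ("side",(210,160),5,dict(o1=((612,348),(450,198)),i1=((562,388),(385,232)),i2=((182,265),(280,200))))]:
    im=np.load(f'pics/{cam}0.npz')['im'].astype(float).min(2)
    for k,(a,b) in lines.items():
        a=np.array(a)/sc+org-0.375;b=np.array(b)/sc+org-0.375
        n=np.array([-(b-a)[1],(b-a)[0]])/np.linalg.norm(b-a)
        pts=[]
        offs=np.arange(-3,3.01,.25)
        for t in np.linspace(0.05,.95,25):
            q=a+t*(b-a)+offs[:,None]*n
            v=cv2.remap(im.astype(np.float32),q[:,0].astype(np.float32)[None],q[:,1].astype(np.float32)[None],cv2.INTER_LINEAR)[0]
            w=np.clip(v-np.percentile(v,50)-5,0,None)
            if w.max()>10: pts.append((w[:,None]*q).sum(0)/w.sum())
        P=onz(cam,pts,.018)[:,:2]
        vx,vy,x0,y0=cv2.fitLine(P.astype(np.float32),cv2.DIST_HUBER,0,.01,.01).ravel()
        r=(P-[x0,y0])@[-vy,vx]
        print(cam,k,len(pts),"dir deg",np.degrees(np.arctan2(vy,vx)).round(2),"pt",x0.round(4),y0.round(4),"rms mm",(1e3*r.std()).round(2))
    # colour blobs
    im=np.load(f'pics/{cam}0.npz')['im'];d=np.load(f'pics/{cam}0.npz')['d']
    hsv=cv2.cvtColor(im,cv2.COLOR_RGB2HSV)
    for c,lo,hi in [("blue",(105,150,60),(125,255,255)),("orange",(5,170,90),(18,255,255))]:
        m=cv2.inRange(hsv,lo,hi);n,l,st,ce=cv2.connectedComponentsWithStats(m)
        for i in range(1,n):
            if st[i,4]>=15 and org[0]<ce[i,0]<org[0]+180 and org[1]<ce[i,1]<org[1]+150: print(cam,c,st[i],ce[i].round(1),onz(cam,ce[i],.060).round(4)[0])
E
```

```text
scene o1 25 dir deg -79.07 pt 0.6839 -0.1289 rms mm 0.39
scene i1 20 dir deg -78.95 pt 0.6348 -0.1561 rms mm 2.45
scene o2 15 dir deg 11.82 pt 0.5225 0.0449 rms mm 0.24
scene i2 25 dir deg 11.9 pt 0.5199 -0.0098 rms mm 0.29
scene blue [226 164  32  26 324] [242.8 174.4] [0.4135 0.0305 0.06  ]
scene blue [237 235   7   8  50] [240.  238.4] [ 0.6444 -0.0619  0.06  ]
scene orange [185 259   9   8  56] [188.6 262.7] [ 0.6703 -0.2035  0.06  ]
side o1 25 dir deg -81.59 pt 0.6997 -0.1519 rms mm 1.54
side i1 25 dir deg -79.34 pt 0.6383 -0.1683 rms mm 0.74
side i2 25 dir deg 11.76 pt 0.5176 -0.0102 rms mm 3.31
side blue [318 285  10  10  76] [322.8 289.6] [ 0.5272 -0.4377  0.06  ]
```

Run:
```python
from h import *
from scipy.optimize import least_squares
th=np.radians(191.3);P=[]
# wall pixel mask around rough pose, all wall points (scene+side) at z=.018, residual = distance to wall centre curve
def resid(p,Q):
    x,y,t=p;R=np.array([[np.cos(t),-np.sin(t)],[np.sin(t),np.cos(t)]])
    q=(Q-[x,y])@R
    leg1=q[:,1]>0;leg2=(q[:,0]>0)&~leg1
    u=np.where(leg1,-q[:,0]-.07,np.where(leg2,-q[:,1]-.07,np.hypot(q[:,0],q[:,1])-.07))
    return u,q
# rough origin from line fits
t=th;ex=np.array([np.cos(t),np.sin(t)]);ey=np.array([-np.sin(t),np.cos(t)])
c1=(np.array([.6839,-.1289])@ex+np.array([.6348,-.1561])@ex)/2 # =o.ex-.07
c2=(np.array([.5225,.0449])@ey+np.array([.5199,-.0098])@ey)/2
o=ex*(c1+.07)+ey*(c2+.07);p0=np.r_[o,t];print(p0)
def run(cams,p):
  Q=[]
  for cam in cams:
    im=np.load(f'pics/{cam}0.npz')['im'];hsv=cv2.cvtColor(im,cv2.COLOR_RGB2HSV)
    g=im.min(2).astype(np.float32); bg=cv2.medianBlur(im.min(2),9).astype(np.float32)
    m=(g-bg>25)&(hsv[...,1]<60)
    v,u=np.nonzero(m);W=onz(cam,np.c_[u,v],.018)[:,:2]
    rr,q=resid(p,W)
    k=(abs(abs(rr)-.0265)<.007)&(q[:,1]<.215)&(q[:,0]<.035)
    Q.append(W[k])
  Q=np.vstack(Q)
  f=lambda p:(abs(resid(p,Q)[0])-.0265)*1e3
  s=least_squares(f,p,loss='soft_l1');return s.x,len(Q),np.abs(s.fun).mean()
for c in (["scene"],["side"],["scene","side"]):
    p=p0
    for _ in range(4): p,n,e=run(c,p)
    print(c,p[:2].round(4),np.degrees(p[2]).round(2),n,e.round(2))
np.save('pose.npy',p)
# carriers
for nm,cam,uv in [("blue","scene",(240,238.4)),("orange","scene",(188.6,262.7)),("sideblue?","side",((417/5+210-.4),178/5+160-.4)),("sideorange?","side",(553/5+210-.4,298/5+160-.4))]:
    w=onz(cam,uv,.060)[:,:2];u,q=resid(p,w);print(nm,w,q.round(4))
for n,q in dict(closed_end=(-.07,.215),bend=(-.0495,-.0495),bay=(.085,-.07),hinge=(.123,-.07)).items():
    R=np.array([[np.cos(p[2]),-np.sin(p[2])],[np.sin(p[2]),np.cos(p[2])]]);print(n,R@q+p[:2])
# verification overlay
R=np.array([[np.cos(p[2]),-np.sin(p[2])],[np.sin(p[2]),np.cos(p[2])]])
for cam,(x0,y0,w,h),sc in [("scene",(130,150,180,150),4),("side",(210,160,140,110),5)]:
    a=cv2.imread(f'pics/{cam}0.png')[y0:y0+h,x0:x0+w];a=cv2.resize(a,None,fx=sc,fy=sc)
    for s in (-.0265,.0265):
        r=.07+s;A=np.linspace(np.pi,1.5*np.pi,20)
        c=np.vstack([[[-r,.215]],np.c_[r*np.cos(A),r*np.sin(A)],[[.107,-r]]])
        W=np.c_[c@R.T+p[:2],np.full(len(c),.018)]
        cv2.polylines(a,[np.int32((proj(cam,W)-[x0,y0]+.5)*sc)],False,(0,0,255),1)
    cv2.imwrite(f'pics/ov_{cam}.png',a)
```

```text
[ 0.56836572 -0.04440916  3.33881486]
['scene'] [ 0.569  -0.0443] 190.98 226 0.88
['side'] [ 0.5694 -0.045 ] 191.04 196 1.65
['scene', 'side'] [ 0.5691 -0.0446] 190.99 422 1.24
blue [[ 0.6445294  -0.06189696]] [[-0.0707  0.0314]]
orange [[ 0.6703829  -0.20361217]] [[-0.0691  0.1754]]
sideblue? [[ 0.64383631 -0.06348087]] [[-0.0697  0.0328]]
sideorange? [[ 0.67081149 -0.20454501]] [[-0.0693  0.1764]]
closed_end [ 0.67885472 -0.24228164]
bend [0.60828967 0.01345469]
bay [0.47234864 0.00792875]
hinge [0.43504603 0.00068198]
```

View pics/ov_scene.png

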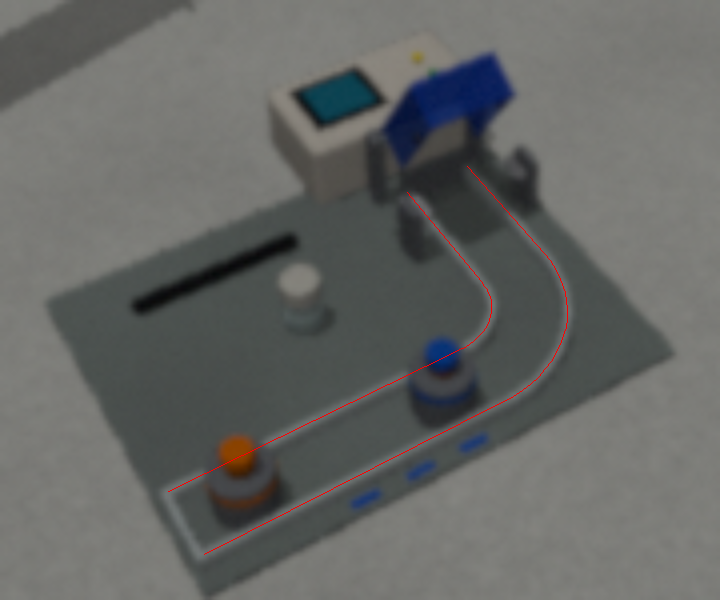

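View pics/ov_side.png

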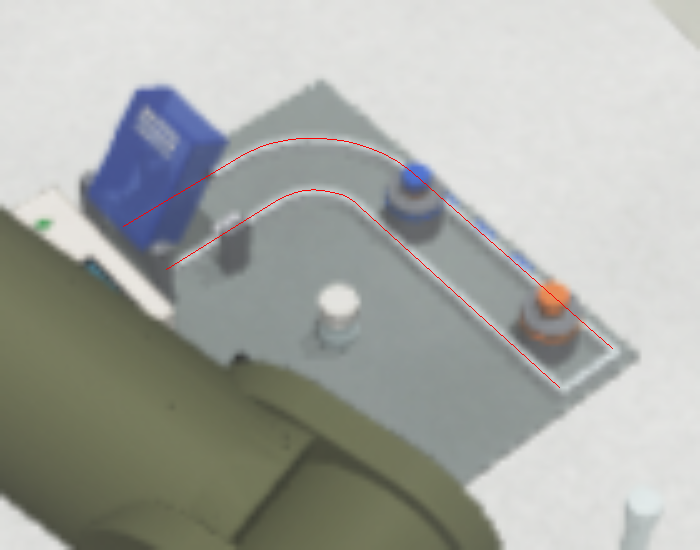

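```bash
cat >> h.py <<'E'
from scipy.spatial.transform import Rotation as Ro
PO=np.array([.569,-.0446]);TH=np.radians(191.0)
RT=np.array([[np.cos(TH),-np.sin(TH)],[np.sin(TH),np.cos(TH)]])
def t2w(q): q=np.array(q,float);return np.r_[RT@q[:2]+PO,q[2:]]
def w2t(q): q=np.array(q,float);return np.r_[RT.T@(q[:2]-PO),q[2:]]
def now():
    s=get_state();R=Ro.from_rotvec(s['tool_rot']).as_matrix();p=s['position'];T=np.eye(3);T[:2,:2]=RT.T
    print('t',round(s['time'],2),'TCP world',p.round(4),'track mm',(1e3*w2t(p)).round(1),'tip track mm',(1e3*w2t(p+.019*R[:,0])).round(1))
    print('tool axes in track (cols x y z):\n',(T@R).round(3));print('F',s['ft_force'].round(1),'F track',(T@s['ft_force']).round(1),'q',s['joint_positions'].round(2),'grip',round(s['grip_width'],2))
    return s,R,p
def go(R,p,Rg,pg):
    "total turn in tool frame (deg), shift in tool axes now (cm)"
    print('turn deg',np.degrees(Ro.from_matrix(R.T@Rg).as_rotvec()).round(1),'shift cm in present tool axes',(100*R.T@(np.array(pg)-p)).round(2))
E
python3 - <<'E'
from h import *
s,R,p=now();print(R.round(3))
for n,uv,z in [("jar top",(300/4+130,275/4+150),.048),("jar base",(303/4+130,322/4+150),.006),("pen a",(135/4+130,305/4+150),.012),("pen b",(297/4+130,240/4+150),.012)]:
    print(n,(1e3*w2t(onz("scene",uv,z)[0])).round(0))
# cover front edge corners by two views, depth points of blue cover
for cam in("scene","side"):
    z=np.load(f'pics/{cam}0.npz');hsv=cv2.cvtColor(z['im'],cv2.COLOR_RGB2HSV);m=cv2.inRange(hsv,(105,120,50),(130,255,255))>0
    v,u=np.nonzero(m&(z['d']>0));I=camera_info(cam);K=I['intrinsics'];T=I['world_from_camera'];d=z['d'][v,u]
    P=np.c_[(u-K[0,2])/K[0,0]*d,-(v-K[1,2])/K[1,1]*d,-d]@T[:3,:3].T+T[:3,3]
    q=np.array([w2t(a) for a in P])*1e3
    k=(q[:,0]>20)&(q[:,0]<140)&(abs(q[:,1]+70)<50)&(q[:,2]>50);q=q[k];print(cam,len(q),np.percentile(q,[1,50,99],axis=0).round(0))
    if cam=="side":
        a=np.polyfit(q[:,0],q[:,2],1);print('slope angle',np.arctan(-a[0]))
        kk=q[:,2]<np.percentile(q[:,2],90);a=np.linalg.svd(q-q.mean(0))[2];print(a.round(2))
E
```

```text
t 0.15 TCP world [ 0.26   -0.5953  0.2407] track mm [408.5 481.6 240.7] tip track mm [408.5 481.6 221.7]
tool axes in track (cols x y z):
 [[ 0.    -0.976 -0.218]
 [-0.001 -0.218  0.976]
 [-1.    -0.    -0.002]]
F [-0.5 -1.   0.5] F track [0.7 0.9 0.5] q [ 1.17  0.32 -0.07  1.45  0.02  1.37 -0.06] grip 1.0
[[-0.001  0.916  0.4  ]
 [ 0.001  0.4   -0.916]
 [-1.    -0.    -0.002]]
jar top [47. 73. 48.]
jar base [42. 77.  6.]
pen a [114. 172.  12.]
pen b [110.  47.  12.]
scene 402 [[  52. -102.   61.]
 [  71.  -58.  134.]
 [ 115.  -35.  148.]]
side 317 [[  61. -101.   68.]
 [ 108.  -65.  103.]
 [ 131.  -34.  148.]]
slope angle 0.8928068749162926
[[ 0.6  -0.02 -0.8 ]
 [ 0.02  1.   -0.01]
 [ 0.8  -0.01  0.6 ]]
```

Request:
jog_arm:
  targets:
    - [6.3, 0, 0, 0, 1, -1, 0]
    - [6.3, 0, 0, 0, 2, -2, 0]
    - [0, 0, 0, 0, 4, -3.2, 0]
    - [0, 0, 0, 0, 4, -3.2, 0]
    - [0, 0, 0, 0, 4, -3.2, 0]
    - [0, 0, 0, 0, 4, -3.2, 0]
    - [0, 0, 0, 0, 4, -3.2, 0]
    - [0, 0, 0, 0, 4, -3.2, 0]
    - [0, 0, 0, 0, 4, -3.2, 0]
    - [0, 0, 0, 0, 4, -3.2, 0]
  squeeze: 20

```text
time: 1.4
position: [0.5445, -0.2439, 0.2414]
tool_rot: [1.067, 1.294, -1.067]
ft_force: [0.2, 0.1, 0.5]
grip_width: 0.022
```

```bash
python3 -c "
from h import *
now()"
```

```text
t 1.4 TCP world [ 0.5445 -0.2439  0.2414] track mm [ 62.1 190.9 241.4] tip track mm [ 62.1 190.9 222.4]
tool axes in track (cols x y z):
 [[ 0. -1.  0.]
 [ 0.  0.  1.]
 [-1. -0.  0.]]
F [0.2 0.1 0.5] F track [-0.3 -0.   0.5] q [ 0.66  0.23 -0.33  1.58  0.07  1.35 -1.06] grip 0.02
```

Request:
jog_arm:
  targets:
    - [0, 0, 0, 0, 3.3, -2.2, 0]
    - [0, 0, 0, 0, 3.3, -2.2, 0]
    - [0, 0, 0, 0, 3, -2.2, 0]
    - [0, 0, 0, 0, 2, -1.5, 0]
    - [0, 0, 0, 0, 0.5, -0.5, 0]
    - [0, 0, 0, 4, 0, 0, 0]
    - [0, 0, 0, 4, 0, 0, 0]
    - [0, 0, 0, 0, 0, 0, 0]

```text
time: 2.4
position: [0.6429, -0.1388, 0.1578]
tool_rot: [1.065, 1.3, -1.073]
ft_force: [-0.4, 0.1, -0.0]
grip_width: 0.002
```

```bash
python3 -c "
from h import *
now()
for n in ['scene','wrist','side']:
    im,d=get_image(n);np.savez(f'pics/{n}1.npz',im=im,d=d);im=im[:,:,::-1]
    if n!='wrist': 
        x,y,w,h=(130,130,180,150) if n=='scene' else (200,120,180,150)
        im=cv2.resize(im[y:y+h,x:x+w],None,fx=4,fy=4,interpolation=cv2.INTER_CUBIC)
    cv2.imwrite(f'pics/{n}1.png',im)
"
```

```text
t 2.4 TCP world [ 0.6429 -0.1388  0.1578] track mm [-54.5 106.6 157.8] tip track mm [-54.4 106.5 138.8]
tool axes in track (cols x y z):
 [[ 0.008 -1.     0.002]
 [-0.002  0.002  1.   ]
 [-1.    -0.008 -0.002]]
F [-0.4  0.1 -0. ] F track [ 0.4 -0.2 -0. ] q [ 0.47  0.42 -0.38  1.52  0.16  1.25 -1.32] grip 0.0
```

View pics/scene1.png

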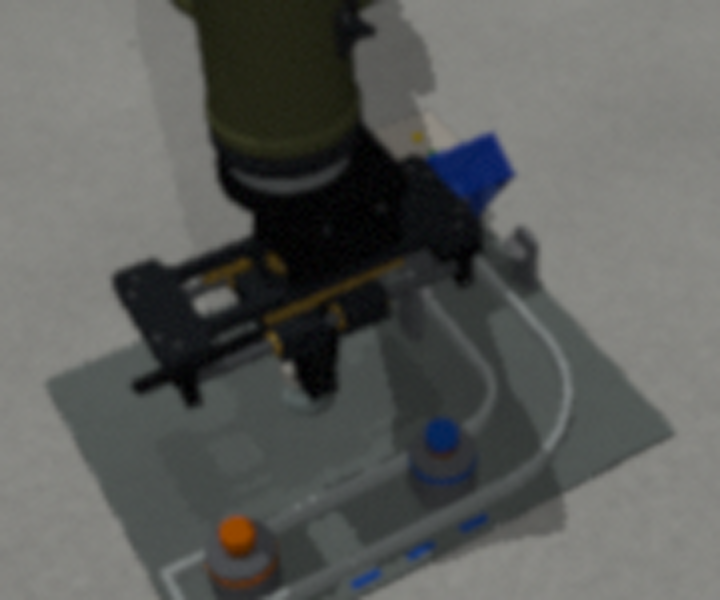

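View pics/wrist1.png

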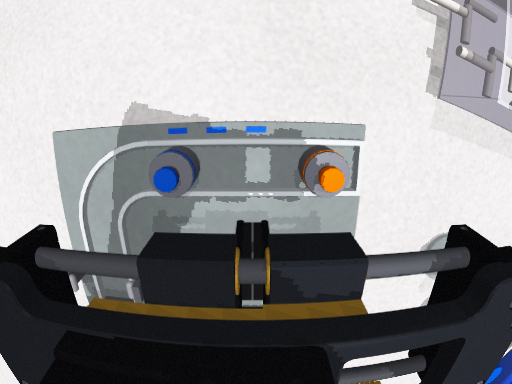

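Request:
jog_arm:
  targets:
    - [0, 0, 0, 2, 0.8, -1, 0]
    - [0, 0, 0, 3, 0.8, -1.1, 0]
    - [0, 0, 0, 2.5, 0, 0, 0]
    - [0, 0, 0, 0, 0, 0, 0]

```text
time: 3.05
position: [0.6565, -0.1126, 0.084]
tool_rot: [1.065, 1.299, -1.068]
ft_force: [-0.5, -0.2, 0.8]
grip_width: 0.005
```

```bash
python3 -c "
from h import *
now()
for n in ['wrist','scene']:
    im,d=get_image(n);im=im[:,:,::-1]
    if n!='wrist': 
        x,y,w,h=(130,130,180,150) if n=='scene' else (200,120,180,150)
        im=cv2.resize(im[y:y+h,x:x+w],None,fx=4,fy=4,interpolation=cv2.INTER_CUBIC)
    cv2.imwrite(f'pics/{n}2.png',im)
"
```

```text
t 3.05 TCP world [ 0.6565 -0.1126  0.084 ] track mm [-72.9  83.5  84. ] tip track mm [-72.8  83.4  65. ]
tool axes in track (cols x y z):
 [[ 0.004 -1.    -0.001]
 [-0.002 -0.001  1.   ]
 [-1.    -0.004 -0.002]]
F [-0.5 -0.2  0.8] F track [0.5 0.1 0.8] q [ 0.42  0.5  -0.38  1.57  0.2   1.12 -1.38] grip 0.0
```

View pics/scene2.png

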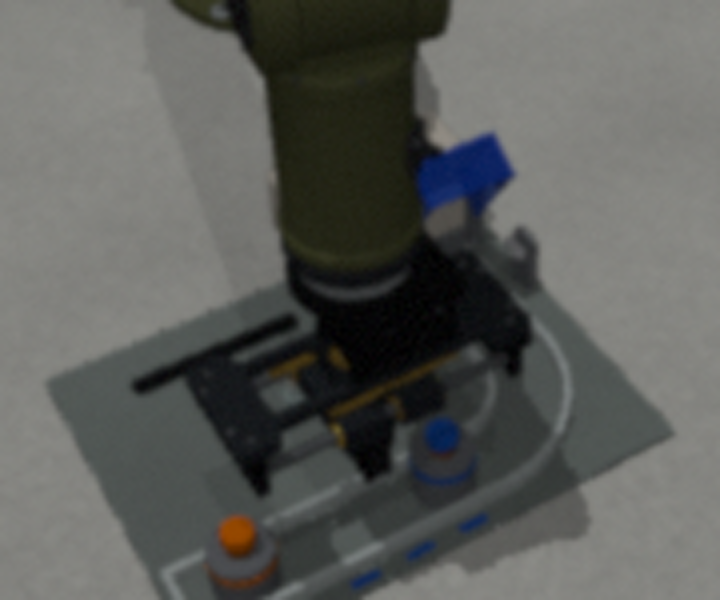

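View pics/wrist2.png

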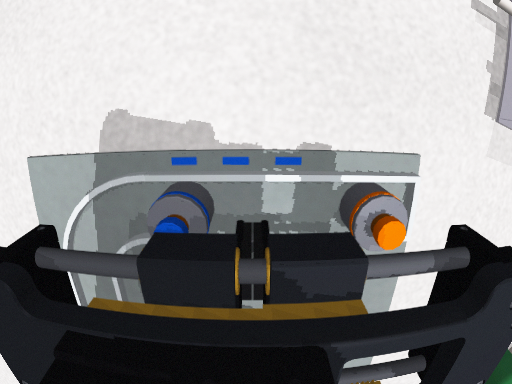

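Request:
jog_arm:
  targets:
    - [0, 0, 0, 2, 0, 0, 0]
    - [0, 0, 0, 2.1, 0, 0, 0]
    - [0, 0, 0, 0, 0, 0, 0]
    - [0, 0, 0, 0, 0, -0.4, 0]
    - [0, 0, 0, 0, 0.1, -0.4, 0]
    - [0, 0, 0, 0, 0.1, -0.4, 0]
    - [0, 0, 0, 0, 0.1, -0.4, 0]
    - [0, 0, 0, 0, 0, -0.4, 0]
    - [0, 0, 0, 0, 0, -0.4, 0]

```text
time: 4.28
position: [0.6562, -0.0897, 0.0456]
tool_rot: [1.066, 1.294, -1.067]
ft_force: [1.2, -0.9, -0.2]
grip_width: 0.007
```

```bash
python3 -c "
from h import *
now()
for n in ['wrist','scene']:
    im,d=get_image(n);im=im[:,:,::-1]
    if n!='wrist': 
        x,y,w,h=(130,130,180,150) if n=='scene' else (200,120,180,150)
        im=cv2.resize(im[y:y+h,x:x+w],None,fx=4,fy=4,interpolation=cv2.INTER_CUBIC)
    cv2.imwrite(f'pics/{n}3.png',im)
"
```

```text
t 4.28 TCP world [ 0.6562 -0.0897  0.0456] track mm [-77.   60.9  45.6] tip track mm [-77.   60.9  26.6]
tool axes in track (cols x y z):
 [[-0. -1.  0.]
 [ 0.  0.  1.]
 [-1.  0.  0.]]
F [ 1.2 -0.9 -0.2] F track [-1.   1.1 -0.2] q [ 0.38  0.53 -0.38  1.61  0.22  1.05 -1.43] grip 0.01
```

View pics/scene3.png

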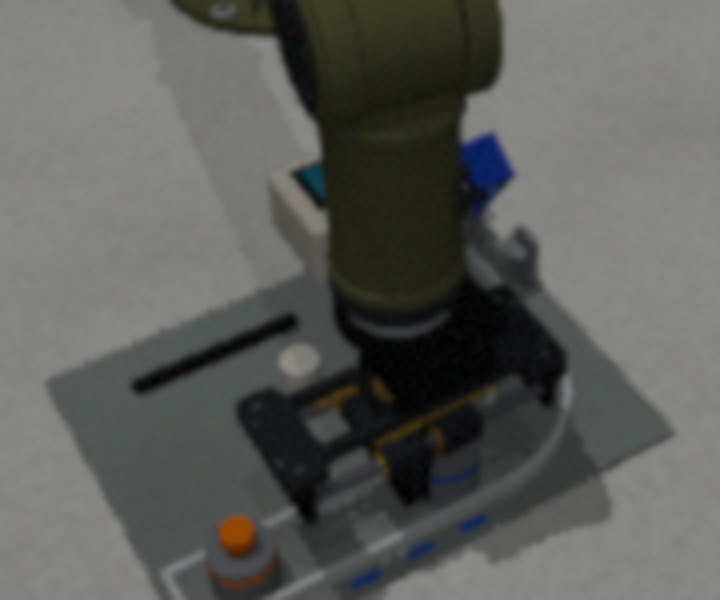

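View pics/wrist3.png

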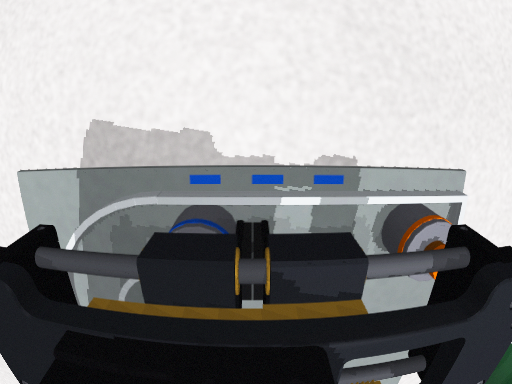

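Request:
jog_arm:
  targets:
    - [0, 0, 0, 0, 0, -0.5, 0]
    - [0, 0, 0, 0, 0, -0.5, 0]
    - [0, 0, 0, 0, 0, -0.5, 0]
    - [0, 0, 0, 0, 0, -0.5, 0]
    - [0, 0, 0, 0, 0, -0.5, 0]
    - [0, 0, 0, 0, 0, -0.5, 0]
    - [0, 0, 0, 0, 0, 0, 0]

```text
time: 5.25
position: [0.6504, -0.0595, 0.0456]
tool_rot: [1.066, 1.295, -1.066]
ft_force: [0.0, -0.1, -0.1]
grip_width: 0.007
```

```bash
python3 -c "
from h import *
now()
for n in ['wrist','scene']:
    im,d=get_image(n);im=im[:,:,::-1]
    if n!='wrist': 
        x,y,w,h=(130,130,180,150) if n=='scene' else (200,120,180,150)
        im=cv2.resize(im[y:y+h,x:x+w],None,fx=4,fy=4,interpolation=cv2.INTER_CUBIC)
    cv2.imwrite(f'pics/{n}4.png',im)
"
```

```text
t 5.25 TCP world [ 0.6504 -0.0595  0.0456] track mm [-77.1  30.2  45.6] tip track mm [-77.1  30.2  26.6]
tool axes in track (cols x y z):
 [[-0.    -1.    -0.001]
 [-0.    -0.001  1.   ]
 [-1.     0.    -0.   ]]
F [ 0.  -0.1 -0.1] F track [ 0.   0.1 -0.1] q [ 0.35  0.51 -0.39  1.63  0.22  1.04 -1.48] grip 0.01
```

View pics/scene4.png

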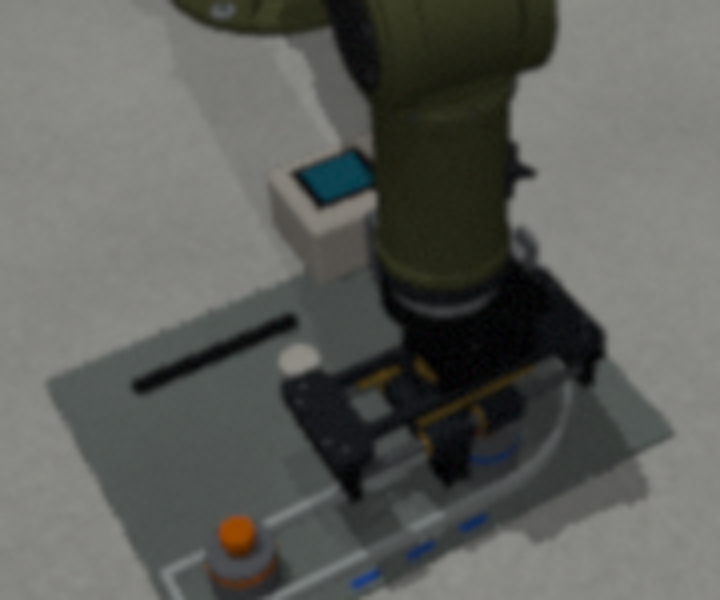

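View pics/wrist4.png

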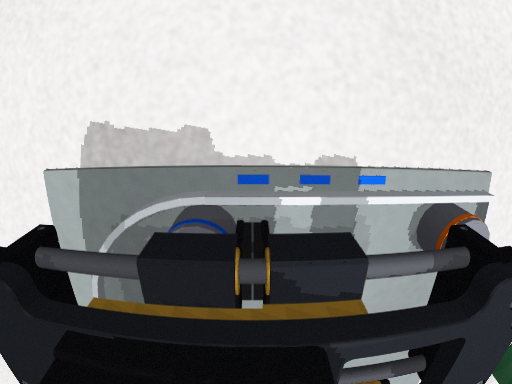

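Request:
jog_arm:
  targets:
    - [0, 0, 0, 0, 0.1, -0.5, 0]
    - [0, 0, 0, 0, 0.1, -0.5, 0]
    - [0, 0, 0, 0, 0.1, -0.5, 0]
    - [0, 0, 0, 0, 0.1, -0.5, 0]
    - [0, 0, 0, 0, 0.1, -0.5, 0]
    - [0, 0, 0, 0, 0, -0.5, 0]
    - [0, 0, 0, 0, -0.1, -0.5, 0]
    - [0, 0, 0, 0, -0.1, -0.5, 0]
    - [0, 0, 0, 0, -0.2, -0.5, 0]
    - [0, 0, 0, 0, -0.2, -0.4, 0]

```text
time: 6.6
position: [0.64, -0.0122, 0.0456]
tool_rot: [1.067, 1.294, -1.067]
ft_force: [0.1, -0.3, -0.3]
grip_width: 0.002
```

```bash
cat > look.py <<'E'
import sys
from h import *
k=sys.argv[1]
now()
for n in sys.argv[2:]:
    im,d=get_image(n);np.savez(f'pics/{n}{k}.npz',im=im,d=d);im=im[:,:,::-1]
    if n!='wrist': 
        x,y,w,h=(130,130,180,150) if n=='scene' else (190,120,180,150)
        im=cv2.resize(im[y:y+h,x:x+w],None,fx=4,fy=4,interpolation=cv2.INTER_CUBIC)
    cv2.imwrite(f'pics/{n}{k}.png',im)
E
python3 look.py 5 wrist scene
```

```text
t 6.6 TCP world [ 0.64   -0.0122  0.0456] track mm [-75.8 -18.3  45.6] tip track mm [-75.8 -18.3  26.6]
tool axes in track (cols x y z):
 [[-0. -1. -0.]
 [ 0. -0.  1.]
 [-1.  0.  0.]]
F [ 0.1 -0.3 -0.3] F track [-0.   0.3 -0.3] q [ 0.3   0.49 -0.4   1.67  0.22  1.03 -1.56] grip 0.0
```

View pics/scene5.png

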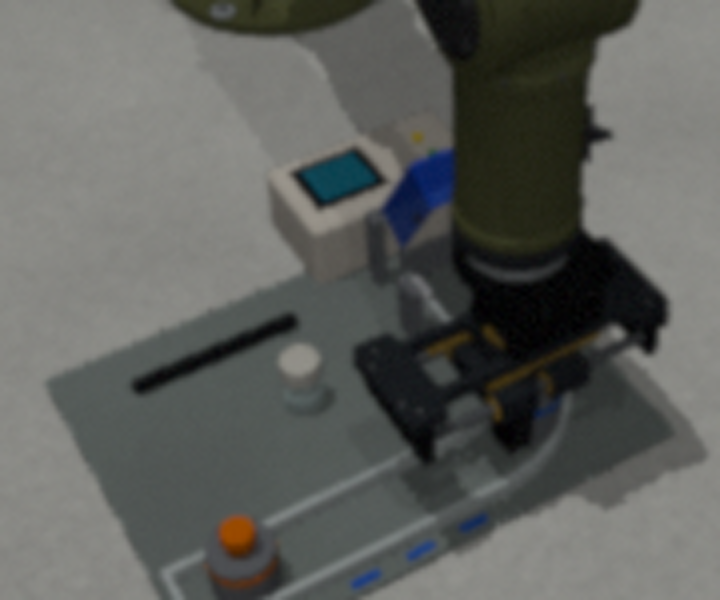

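View pics/wrist5.png

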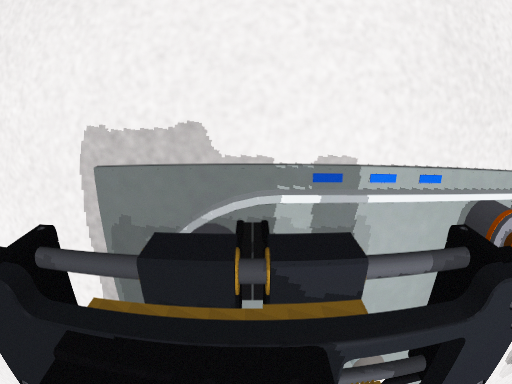

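Request:
jog_arm:
  targets:
    - [0, 0, 0, 0, -0.1, -0.4, 0]
    - [0, 0, 0, 0, -0.2, -0.4, 0]
    - [0, 0, 0, 0, -0.3, -0.5, 0]
    - [0, 0, 0, 0, -0.4, -0.5, 0]
    - [0, 0, 0, 0, -0.4, -0.5, 0]
    - [0, 0, 0, 0, -0.4, -0.5, 0]
    - [0, 0, 0, 0, -0.5, -0.4, 0]
    - [0, 0, 0, 0, -0.5, -0.3, 0]
    - [0, 0, 0, 0, -0.5, -0.3, 0]
    - [0, 0, 0, 0, 0, 0, 0]

```text
time: 7.95
position: [0.5999, 0.0188, 0.0455]
tool_rot: [1.066, 1.294, -1.067]
ft_force: [0.2, -0.1, -0.4]
grip_width: 0.002
```

```bash
python3 look.py 6 side scene
```

```text
t 7.95 TCP world [0.5999 0.0188 0.0455] track mm [-42.5 -56.3  45.5] tip track mm [-42.4 -56.3  26.5]
tool axes in track (cols x y z):
 [[ 0.001 -1.    -0.   ]
 [-0.    -0.     1.   ]
 [-1.    -0.001 -0.   ]]
F [ 0.2 -0.1 -0.4] F track [-0.1  0.1 -0.4] q [ 0.28  0.42 -0.43  1.77  0.2   1.   -1.61] grip 0.0
```

View pics/scene6.png

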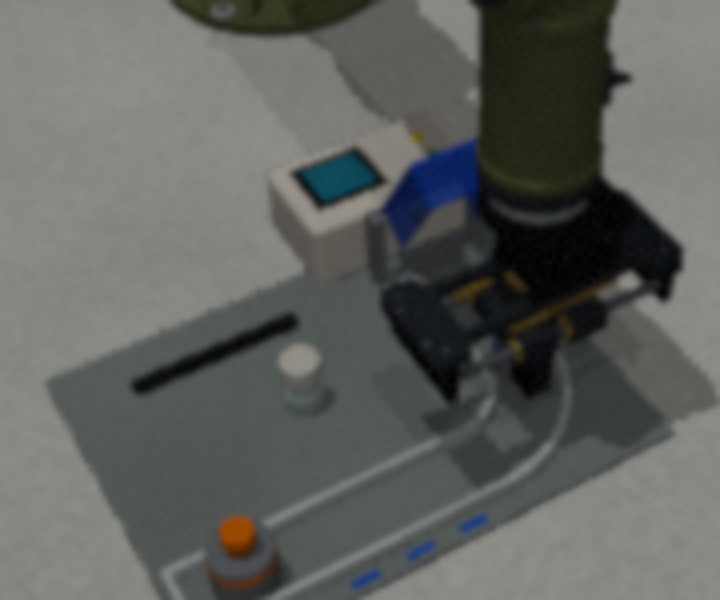

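View pics/side6.png

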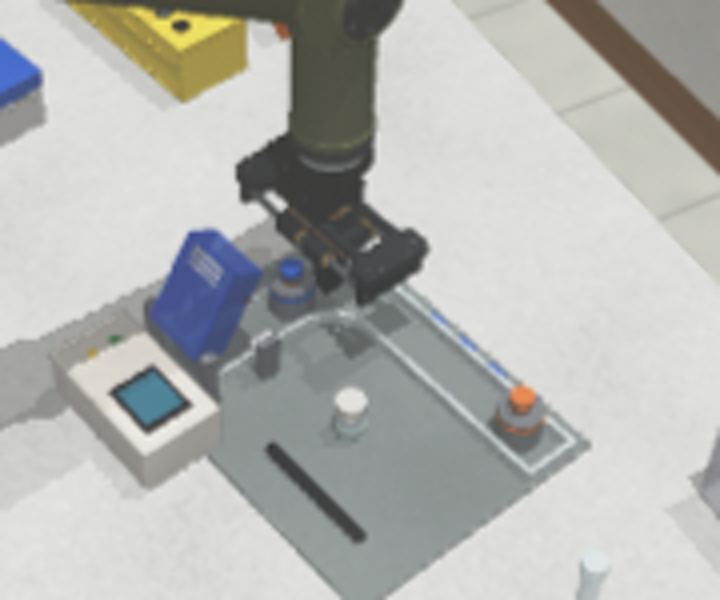

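```bash
cat >> h.py <<'E'
def caps(k,cam='side'):
    im=np.load(f'pics/{cam}{k}.npz')['im'];hsv=cv2.cvtColor(im,cv2.COLOR_RGB2HSV)
    for c,lo,hi in [("blue",(105,150,60),(125,255,255)),("orange",(5,150,90),(18,255,255))]:
        n,l,st,ce=cv2.connectedComponentsWithStats(cv2.inRange(hsv,lo,hi))
        for i in range(1,n):
            q=1e3*w2t(onz(cam,ce[i],.060)[0])
            if 12<st[i,4]<150 and -110<q[0]<110 and -120<q[1]<230: print(cam,c,st[i],ce[i].round(1),q.round(1))
E
python3 -c "
from h import *
caps(0);caps(6);caps(6,'scene')"
```

```text
side orange [318 217   5   4  17] [320.1 218.6] [-71.1 174.3  60. ]
side orange [318 217   5   4  17] [320.1 218.6] [-71.1 174.3  60. ]
scene orange [185 259   9   9  61] [188.7 262.9] [-69.9 175.5  60. ]
```

```bash
sed -i 's/(105,150,60),(125,255,255)/(100,110,40),(130,255,255)/' h.py
python3 -c "
from h import *
caps(0);caps(6);im=np.load('pics/side6.npz')['im'];print(cv2.cvtColor(im,cv2.COLOR_RGB2HSV)[183:192,258:268])" | head -30
```

```text
side blue [291 193   5   4  19] [292.9 194.6] [-71.6  30.3  60. ]
side orange [318 217   5   4  17] [320.1 218.6] [-71.1 174.3  60. ]
side blue [260 185   5   5  20] [262.2 186.8] [ -8.4 -71.5  60. ]
side orange [318 217   5   4  17] [320.1 218.6] [-71.1 174.3  60. ]
[[[ 30   3 158]
  [ 45   3 155]
  [ 60   3 146]
  [ 84  10 129]
  [ 98  17 122]
  [ 94  16 112]
  [ 78  12 109]
  [ 90   9  88]
  [105   8  68]
  [105   8  63]]

 [[ 45   3 149]
  [ 60   2 141]
  [100  12 123]
  [110  49 119]
  [109  70 120]
  [110  64 120]
  [107  41 117]
  [ 99  24 108]
  [ 83  11  89]
  [100  11  72]]

 [[ 78  11 116]
  [ 95  15 103]
  [111  67 115]
  [112 134 133]
```

Request:
jog_arm:
  targets:
    - [0, 0, 0, 0, 0.9, 0, 0]
    - [0, 0, 0, 0, 0.9, -0.7, 0]
    - [0, 0, 0, -1, 0, -0.7, 0]
    - [0, 0, -10.5, 0, 0, 0, 0]
    - [0, 0, -10.5, 0, 0, 0, 0]
    - [0, 0, -10.5, 0, 0, 0, 0]
    - [0, 0, -10.5, 0, 0, 0, 0]
    - [0, 0, 0, 0, 0, 0, 0]

```text
time: 9.05
position: [0.6137, 0.0374, 0.0477]
tool_rot: [0.572, 1.747, -1.6]
ft_force: [-0.7, 0.5, -0.2]
grip_width: 0.005
```

```bash
python3 look.py 7 side wrist; python3 -c "
from h import *
caps(7)"
```

```text
t 9.05 TCP world [0.6137 0.0374 0.0477] track mm [-59.6 -72.   47.7] tip track mm [-46.7 -72.   33.7]
tool axes in track (cols x y z):
 [[ 0.677 -0.736 -0.002]
 [-0.001 -0.003  1.   ]
 [-0.736 -0.677 -0.003]]
F [-0.7  0.5 -0.2] F track [ 0.6 -0.6 -0.2] q [ 0.04  0.99 -0.33  1.03  0.25  1.91 -1.64] grip 0.0
side blue [260 185   6   5  22] [262.5 186.7] [ -9.2 -71.   60. ]
side orange [318 217   5   4  17] [320.1 218.6] [-71.1 174.3  60. ]
```

View pics/side7.png

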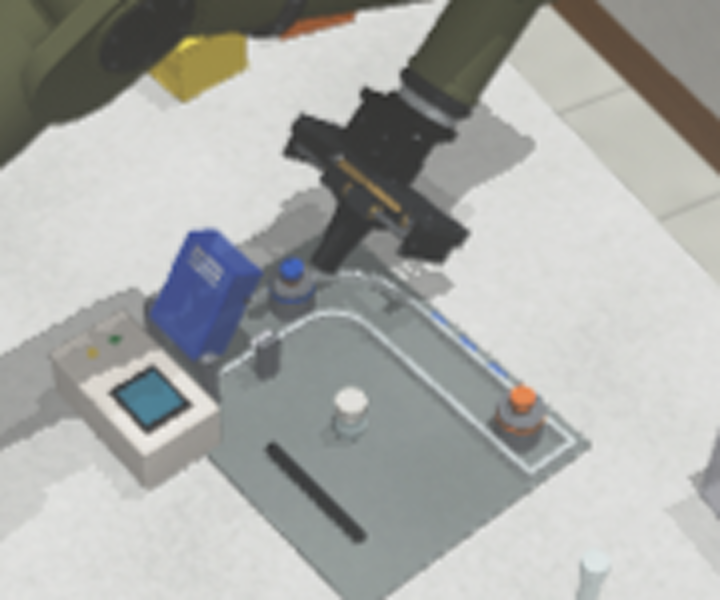

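View pics/wrist7.png

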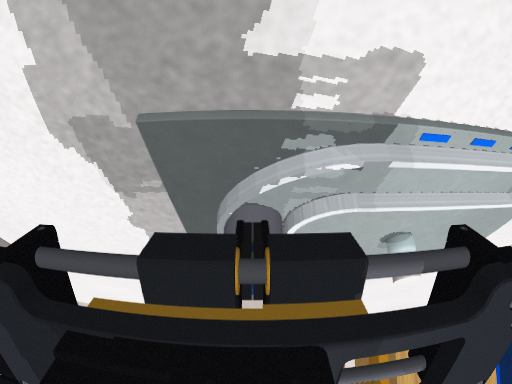

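Request:
jog_arm:
  targets:
    - [0, 0, 0, 0.59, 0.54, 0.2, 0]
    - [0, 0, 0, 0.34, -0.37, 0, 0]
    - [0, 0, 0, 0.34, -0.37, 0, 0]
    - [0, 0, 0, 0.34, -0.37, 0, 0]
    - [0, 0, 0, 0.34, -0.37, 0, 0]
    - [0, 0, 0, 0.34, -0.37, 0, 0]
    - [0, 0, 0, 0.34, -0.37, 0, 0]
    - [0, 0, 0, 0.34, -0.37, 0, 0]
    - [0, 0, 0, 0, 0, 0, 0]

```text
time: 10.28
position: [0.581, 0.0268, 0.0472]
tool_rot: [0.581, 1.739, -1.596]
ft_force: [0.3, -0.3, 0.5]
grip_width: 0.008
```

```bash
python3 look.py 8 side; python3 -c "
from h import *
caps(8)"
```

```text
t 10.28 TCP world [0.581  0.0268 0.0472] track mm [-25.4 -67.8  47.2] tip track mm [-12.7 -67.8  33. ]
tool axes in track (cols x y z):
 [[ 0.67  -0.743  0.   ]
 [ 0.     0.     1.   ]
 [-0.743 -0.67   0.   ]]
F [ 0.3 -0.3  0.5] F track [-0.2  0.4  0.5] q [ 0.08  0.91 -0.34  1.17  0.24  1.84 -1.65] grip 0.01
side orange [318 217   5   4  17] [320.1 218.6] [-71.1 174.3  60. ]
```

View pics/side8.png

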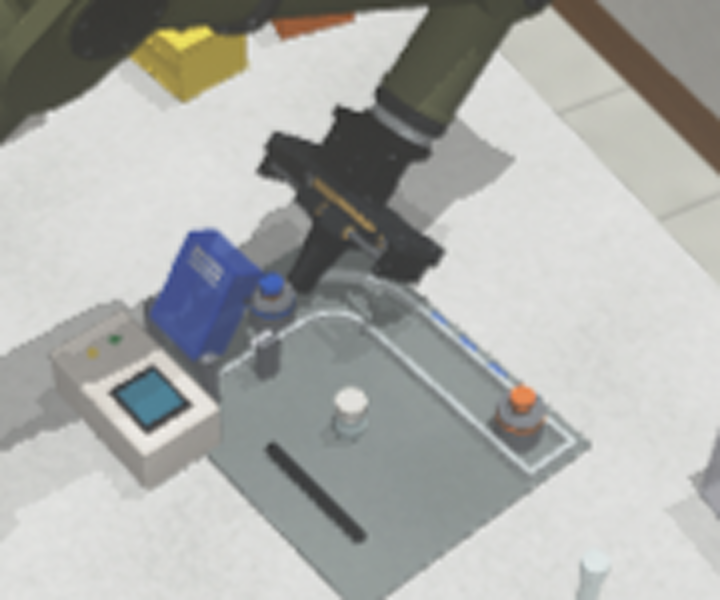

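Request:
jog_arm:
  targets:
    - [0, 0, 0, 0.32, 0.69, -0.2, 0]
    - [0, 0, 0, 0.34, -0.37, 0, 0]
    - [0, 0, 0, 0.34, -0.37, 0, 0]
    - [0, 0, 0, 0.34, -0.37, 0, 0]
    - [0, 0, 0, 0.34, -0.37, 0, 0]
    - [0, 0, 0, 0.34, -0.37, 0, 0]
    - [0, 0, 0, 0.34, -0.37, 0, 0]
    - [0, 0, 0, 0.34, -0.37, 0, 0]
    - [0, 0, 0, 0.34, -0.37, 0, 0]
    - [0, 0, 0, 0, 0, 0, 0]

```text
time: 11.58
position: [0.5441, 0.0217, 0.0399]
tool_rot: [0.581, 1.739, -1.596]
ft_force: [0.4, 0.2, 0.1]
grip_width: 0.006
```

```bash
python3 look.py 9 side scene
```

```text
t 11.57 TCP world [0.5441 0.0217 0.0399] track mm [ 11.8 -69.9  39.9] tip track mm [ 24.5 -69.9  25.7]
tool axes in track (cols x y z):
 [[ 0.67  -0.743  0.   ]
 [ 0.     0.     1.   ]
 [-0.743 -0.67   0.   ]]
F [0.4 0.2 0.1] F track [-0.5 -0.1  0.1] q [ 0.1   0.85 -0.35  1.3   0.23  1.78 -1.66] grip 0.01
```

View pics/side9.png

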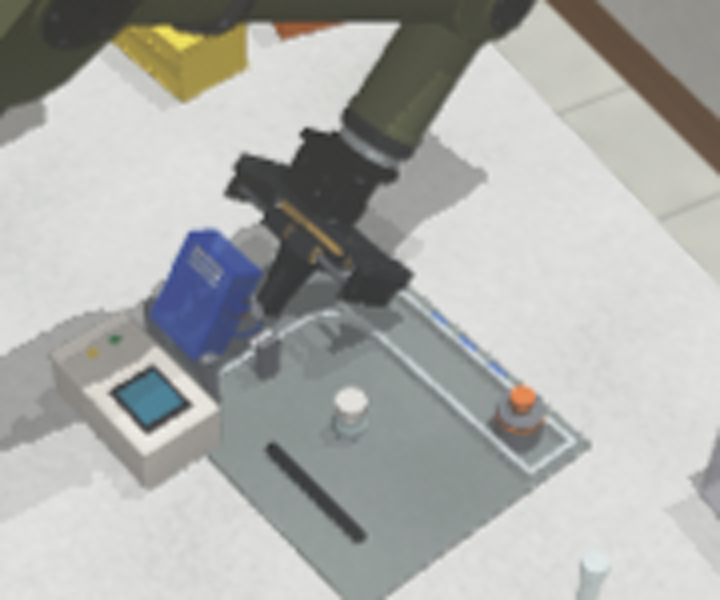

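View pics/scene9.png

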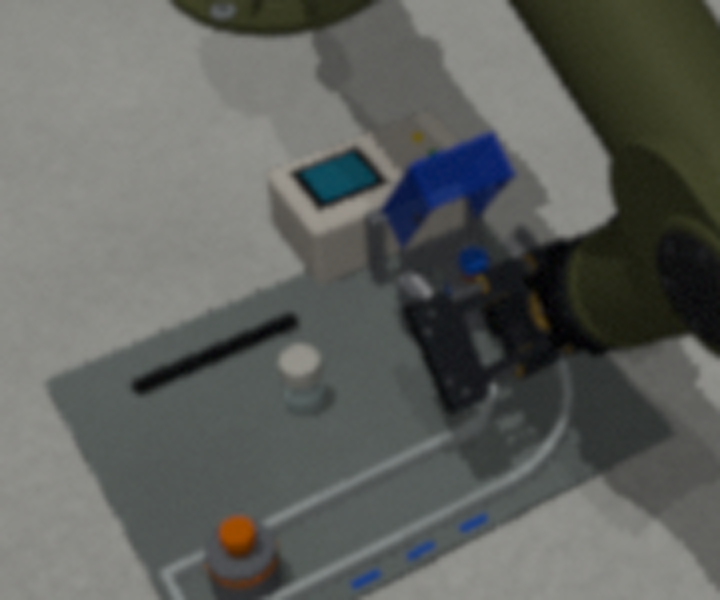

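Request:
jog_arm:
  targets:
    - [0, 0, 0, 0.3, -0.33, 0, 0]
    - [0, 0, 0, 0.3, -0.33, 0, 0]
    - [0, 0, 0, 0.3, -0.33, 0, 0]
    - [0, 0, 0, 0.3, -0.33, 0, 0]
    - [0, 0, 0, 0.2, -0.22, 0, 0]
    - [0, 0, 0, 0.2, -0.22, 0, 0]
    - [0, 0, 0, 0.13, -0.15, 0, 0]
    - [0, 0, 0, 0, 0, 0, 0]

```text
time: 12.68
position: [0.5191, 0.0169, 0.0397]
tool_rot: [0.582, 1.739, -1.596]
ft_force: [-0.1, -0.9, -0.7]
grip_width: 0.004
```

```bash
python3 look.py 10 scene;python3 -c "
from h import *
caps(9,'scene');caps(10,'scene')"
```

```text
t 12.68 TCP world [0.5191 0.0169 0.0397] track mm [ 37.3 -69.9  39.7] tip track mm [ 50.  -69.9  25.6]
tool axes in track (cols x y z):
 [[ 0.669 -0.743  0.   ]
 [-0.     0.     1.   ]
 [-0.743 -0.669  0.   ]]
F [-0.1 -0.9 -0.7] F track [ 0.3  0.9 -0.7] q [ 0.12  0.8  -0.36  1.38  0.23  1.74 -1.66] grip 0.0
scene blue [244 191   9   8  49] [248.  194.7] [ 54.7 -70.6  60. ]
scene orange [185 259   9   9  63] [188.8 262.9] [-70.  175.4  60. ]
scene blue [240 187   8   6  39] [243.5 189.4] [ 80.5 -71.1  60. ]
scene orange [185 259   9   9  62] [188.8 263. ] [-70.1 175.4  60. ]
```

View pics/scene10.png

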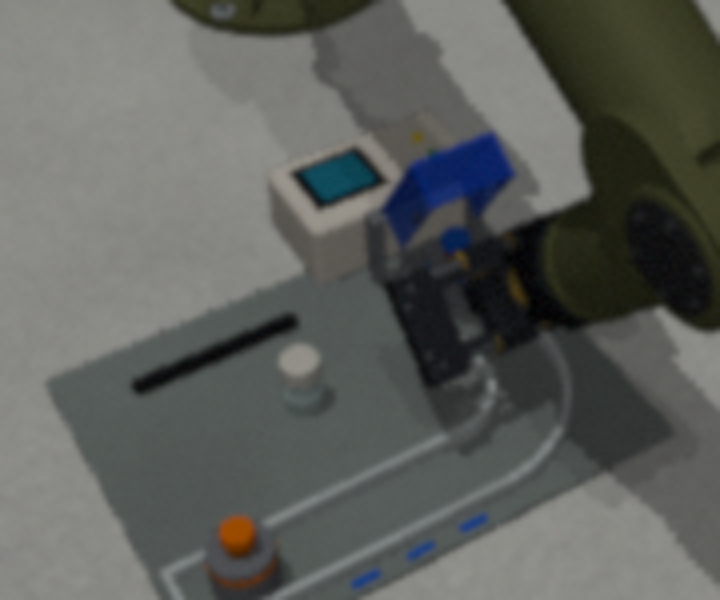

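Request:
jog_arm:
  targets:
    - [0, 0, 0, 0.1, -0.11, 0, 0]
    - [0, 0, 0, 0.1, -0.11, 0, 0]
    - [0, 0, 0, 0.07, -0.07, 0, 0]
    - [0, 0, 0, 0, 0, 0, 0]

```text
time: 13.22
position: [0.5152, 0.0162, 0.0397]
tool_rot: [0.582, 1.738, -1.596]
ft_force: [-0.3, -0.0, 0.1]
grip_width: 0.009
```

```bash
python3 -c "
from h import *
now()"
```

```text
t 13.22 TCP world [0.5152 0.0162 0.0397] track mm [ 41.2 -69.9  39.7] tip track mm [ 53.9 -69.9  25.5]
tool axes in track (cols x y z):
 [[ 0.669 -0.743  0.   ]
 [-0.     0.     1.   ]
 [-0.743 -0.669  0.   ]]
F [-0.3 -0.   0.1] F track [ 0.3 -0.   0.1] q [ 0.12  0.79 -0.36  1.4   0.23  1.74 -1.66] grip 0.01
```

One millimetre at a time until contact force shows.

Request:
jog_arm:
  targets:
    - [0, 0, 0, 0.07, -0.07, 0, 0]
    - [0, 0, 0, 0, 0, 0, 0]

```text
time: 13.48
position: [0.5143, 0.016, 0.0396]
tool_rot: [0.582, 1.738, -1.596]
ft_force: [-0.0, -0.2, 0.3]
grip_width: 0.005
```

Request:
jog_arm:
  targets:
    - [0, 0, 0, 0.07, -0.07, 0, 0]
    - [0, 0, 0, 0, 0, 0, 0]

```text
time: 13.72
position: [0.5137, 0.0159, 0.0396]
tool_rot: [0.582, 1.738, -1.595]
ft_force: [0.3, 1.2, -0.6]
grip_width: 0.006
```

Request:
jog_arm:
  targets:
    - [0, 0, 0, 0.03, -0.04, 0, 0]
    - [0, 0, 0, 0, 0, 0, 0]

```text
time: 13.98
position: [0.5135, 0.0159, 0.0396]
tool_rot: [0.583, 1.738, -1.595]
ft_force: [3.0, 0.6, 0.3]
grip_width: 0.005
```

```bash
python3 look.py 11 scene;python3 -c "
from h import *
caps(11,'scene')"
```

```text
t 13.97 TCP world [0.5135 0.0159 0.0396] track mm [ 43.  -70.   39.6] tip track mm [ 55.7 -70.   25.5]
tool axes in track (cols x y z):
 [[ 0.668 -0.744  0.   ]
 [-0.     0.     1.   ]
 [-0.744 -0.668  0.   ]]
F [3.  0.6 0.3] F track [-3.1 -0.   0.3] q [ 0.12  0.79 -0.36  1.4   0.23  1.73 -1.66] grip 0.0
scene blue [239 186   8   6  37] [242.6 188.5] [ 85.3 -70.7  60. ]
scene orange [185 259   9   9  61] [188.7 262.9] [-69.9 175.5  60. ]
```

Request:
jog_arm:
  targets:
    - [0, 0, 0, -0.5, 0.56, 0, 0]
    - [0, 0, 0, -1.6, 1.8, 0, 0]
    - [0, 0, 0, -1.6, 1.8, 0, 0]
    - [0, 0, 0, -1.6, 1.8, 0, 0]
    - [0, 0, 0, -3, -2.7, 0, 0]
    - [0, 0, 0, -3, -2.7, 0, 0]
    - [0, 0, 0, -3, -2.7, 0, 0]
    - [0, 0, 0, -3, -2.7, 0, 0]
    - [0, 0, 0, 0, 0, 0, 0]

```text
time: 15.15
position: [0.5907, 0.0282, 0.1834]
tool_rot: [0.572, 1.733, -1.61]
ft_force: [1.3, -0.4, -0.3]
grip_width: 0.003
```

```bash
python3 look.py 12 scene side;python3 -c "
from h import *
caps(12,'scene')"
```

```text
t 15.15 TCP world [0.5907 0.0282 0.1834] track mm [-35.2 -67.3 183.4] tip track mm [-22.4 -67.2 169.4]
tool axes in track (cols x y z):
 [[ 0.676 -0.736  0.002]
 [ 0.006  0.008  1.   ]
 [-0.736 -0.676  0.01 ]]
F [ 1.3 -0.4 -0.3] F track [-1.2  0.6 -0.3] q [-0.09  0.79 -0.06  1.05  0.09  2.04 -1.53] grip 0.0
scene blue [239 186   5   7  22] [241.1 189.3] [ 84.5 -65.3  60. ]
scene blue [236 196  11   4  19] [241.  198.2] [ 53.1 -46.   60. ]
scene orange [185 259   9   9  64] [188.8 263. ] [-70.1 175.3  60. ]
```

View pics/scene12.png

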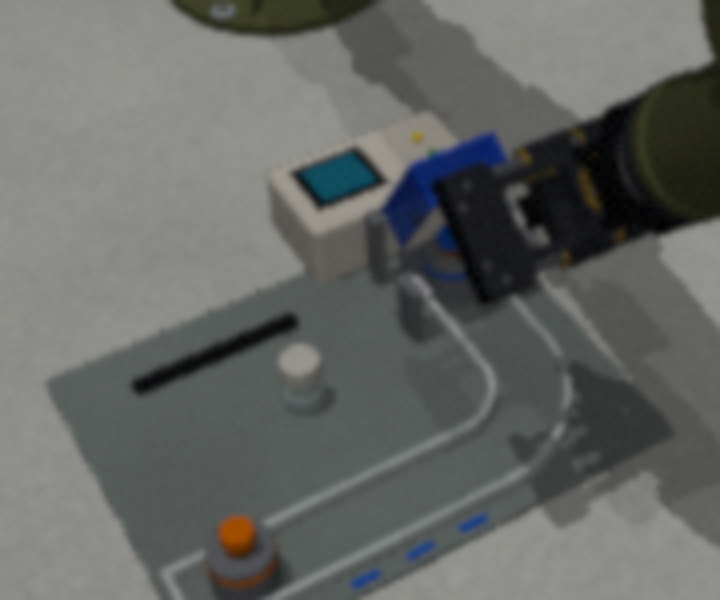

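View pics/side12.png

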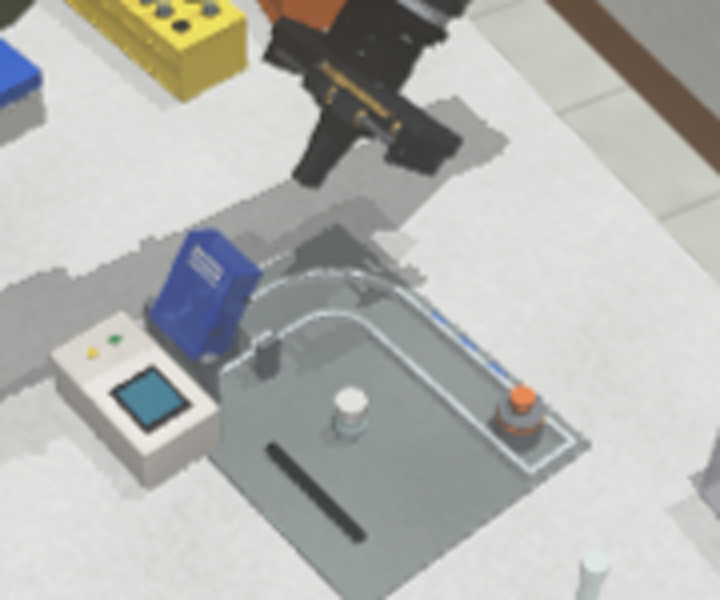

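Request:
jog_arm:
  targets:
    - [0, 0, 10.6, 0, 0, 0, 0]
    - [0, 0, 10.6, 0, 0, 0, 0]
    - [0, 0, 10.6, 0, 0, 0, 0]
    - [0, 0, 10.6, -1, 0, 0, 0]
    - [0, 0, 0, -1.5, 0, 0, 0]
    - [0, 0, 0, 0, 0, 0, 0]

```text
time: 16.0
position: [0.5931, 0.0315, 0.2077]
tool_rot: [1.061, 1.296, -1.069]
ft_force: [-0.4, 0.3, 0.3]
grip_width: 0.005
```

```bash
python3 -c "
from h import *
now()"
```

```text
t 16.0 TCP world [0.5931 0.0315 0.2077] track mm [-38.2 -70.1 207.7] tip track mm [-38.1 -70.  188.7]
tool axes in track (cols x y z):
 [[ 0.004 -1.    -0.002]
 [ 0.003 -0.002  1.   ]
 [-1.    -0.004  0.003]]
F [-0.4  0.3  0.3] F track [ 0.3 -0.3  0.3] q [ 0.    0.23 -0.12  1.64  0.03  1.28 -1.5 ] grip 0.01
```

Request:
jog_arm:
  targets:
    - [0, 0, 0, 0, -2, 0, 0]
    - [0, 0, 0, 0, -3.5, 0, 0]
    - [0, 0, 0, 0, -3.8, 0, 0]
    - [0, 0, 0, 0, -3.8, 0, 0]
    - [0, 0, 0, 0, -2, 0, 0]
    - [0, 0, 0, 0, 0, 0, 0]

```text
time: 16.75
position: [0.4444, 0.0018, 0.2072]
tool_rot: [1.06, 1.296, -1.072]
ft_force: [1.0, 0.7, -0.6]
grip_width: 0.009
```

```bash
python3 look.py 13 side scene
```

```text
t 16.75 TCP world [0.4444 0.0018 0.2072] track mm [113.4 -69.3 207.2] tip track mm [113.6 -69.3 188.2]
tool axes in track (cols x y z):
 [[ 0.007 -1.    -0.001]
 [ 0.003 -0.001  1.   ]
 [-1.    -0.007  0.003]]
F [ 1.   0.7 -0.6] F track [-1.1 -0.5 -0.6] q [ 0.05 -0.09 -0.11  1.97 -0.01  1.26 -1.44] grip 0.01
```

View pics/side13.png

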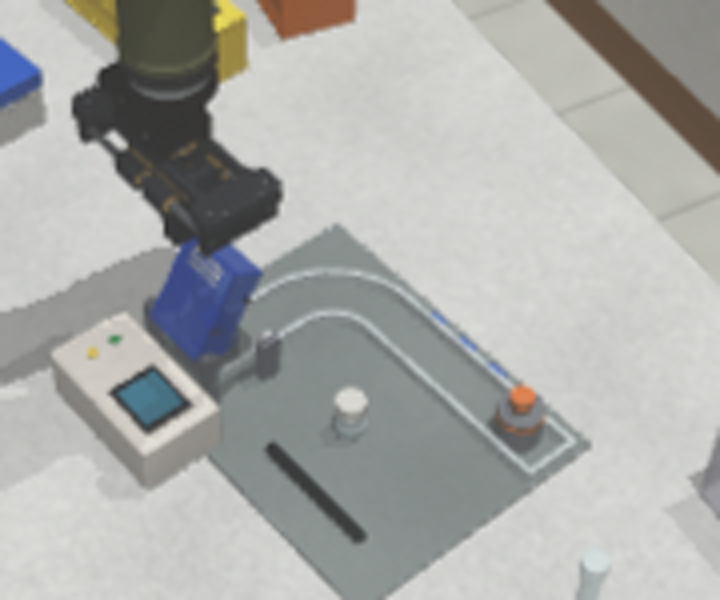

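Request:
jog_arm:
  targets:
    - [0, 0, 0, 1.8, 0, 0, 0]
    - [0, 0, 0, 1.8, 0, 0, 0]
    - [0, 0, 0, 1.8, 0, 0, 0]
    - [0, 0, 0, 0, 0, 0, 0]

```text
time: 17.35
position: [0.4434, 0.0016, 0.1517]
tool_rot: [1.059, 1.299, -1.073]
ft_force: [-0.4, -0.2, 0.6]
grip_width: 0.009
```

```bash
python3 look.py 14 scene side
```

```text
t 17.35 TCP world [0.4434 0.0016 0.1517] track mm [114.4 -69.3 151.7] tip track mm [114.6 -69.3 132.7]
tool axes in track (cols x y z):
 [[ 0.009 -1.    -0.001]
 [ 0.002 -0.001  1.   ]
 [-1.    -0.009  0.002]]
F [-0.4 -0.2  0.6] F track [0.4 0.1 0.6] q [ 0.05 -0.04 -0.11  2.04 -0.    1.15 -1.44] grip 0.01
```

View pics/scene14.png

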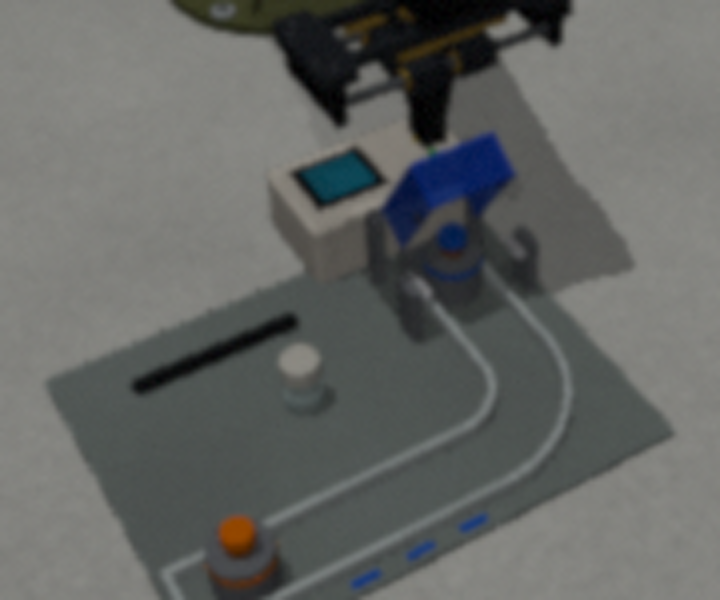

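Request:
jog_arm:
  targets:
    - [0, 0, 0, 0, 0.6, 0, 0]
    - [0, 0, 0, 0, 0.6, 0, 0]
    - [0, 0, 0, 0, 0.5, 0, 0]
    - [0, 0, 0, 0, 0.3, 0, 0]
    - [0, 0, 0, 0.39, 0.64, 0, 0]
    - [0, 0, 0, 0.48, 0.62, 0, 0]
    - [0, 0, 0, 0.54, 0.58, 0, 0]
    - [0, 0, 0, 0, 0, 0, 0]

```text
time: 18.45
position: [0.4809, 0.0086, 0.1381]
tool_rot: [1.061, 1.296, -1.072]
ft_force: [0.9, 0.8, -0.7]
grip_width: 0.01
```

```bash
python3 look.py 15 scene side
```

```text
t 18.45 TCP world [0.4809 0.0086 0.1381] track mm [ 76.3 -69.  138.1] tip track mm [ 76.5 -69.  119.1]
tool axes in track (cols x y z):
 [[ 0.006 -1.    -0.001]
 [ 0.003 -0.001  1.   ]
 [-1.    -0.006  0.003]]
F [ 0.9  0.8 -0.7] F track [-1.  -0.6 -0.7] q [ 0.04  0.05 -0.11  1.98  0.01  1.11 -1.46] grip 0.01
```

View pics/scene15.png

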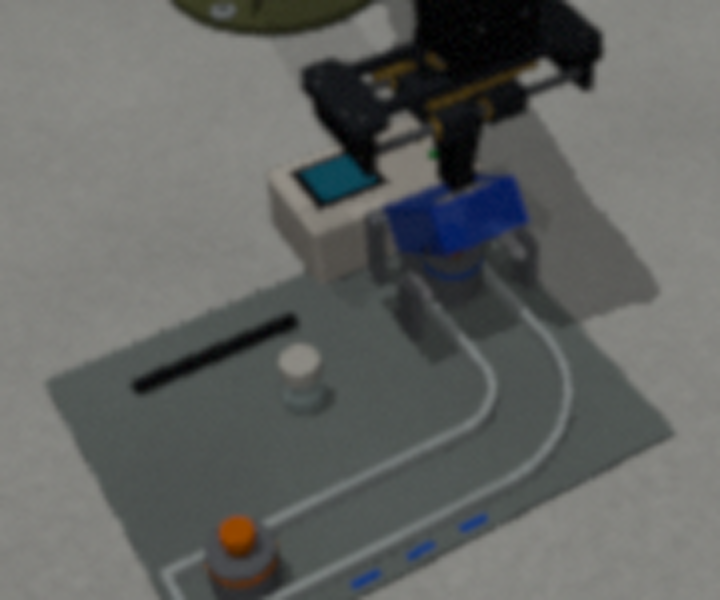

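View pics/side15.png

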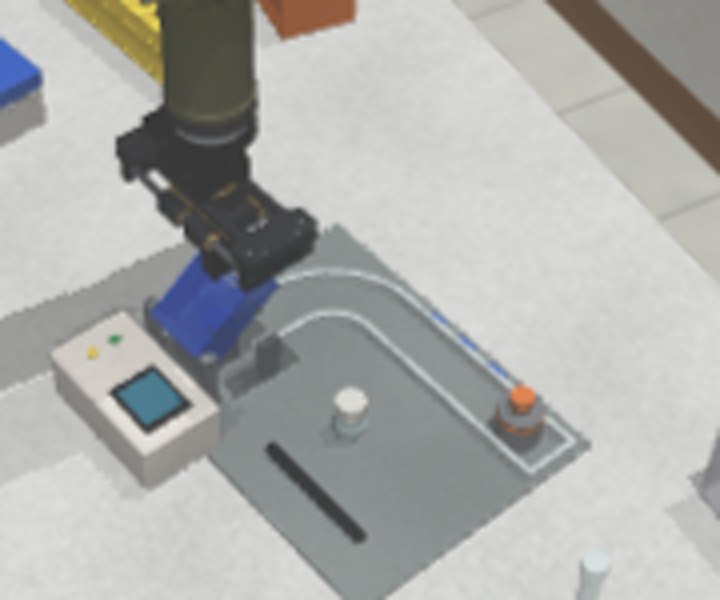

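Cover is coming down under the finger near its ribbed spot. Tip matches the arc; continue.

Request:
jog_arm:
  targets:
    - [0, 0, 0, 0.59, 0.51, 0, 0]
    - [0, 0, 0, 0.63, 0.46, 0, 0]
    - [0, 0, 0, 0.69, 0.39, 0, 0]
    - [0, 0, 0, 0.71, 0.32, 0, 0]
    - [0, 0, 0, 0.75, 0.25, 0, 0]
    - [0, 0, 0, 0, 0, 0, 0]

```text
time: 19.3
position: [0.4997, 0.0122, 0.1044]
tool_rot: [1.061, 1.296, -1.071]
ft_force: [-1.0, 0.6, -0.1]
grip_width: 0.006
```

```bash
python3 look.py 16 scene
```

```text
t 19.3 TCP world [0.4997 0.0122 0.1044] track mm [ 57.2 -68.9 104.4] tip track mm [ 57.3 -68.9  85.4]
tool axes in track (cols x y z):
 [[ 0.006 -1.    -0.001]
 [ 0.003 -0.001  1.   ]
 [-1.    -0.006  0.003]]
F [-1.   0.6 -0.1] F track [ 0.9 -0.8 -0.1] q [ 0.03  0.13 -0.12  1.97  0.02  1.05 -1.47] grip 0.01
```

View pics/scene16.png

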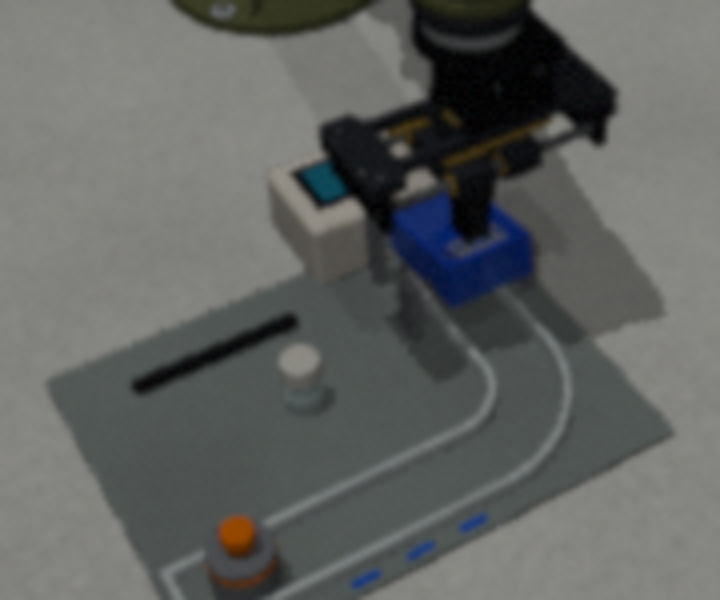

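Request:
jog_arm:
  targets:
    - [0, 0, 0, 0.35, 0.2, 0, 0]
    - [0, 0, 0, 0.35, 0.15, 0, 0]
    - [0, 0, 0, 0.35, 0.1, 0, 0]
    - [0, 0, 0, 0.2, 0, 0, 0]
    - [0, 0, 0, 0.1, 0, 0, 0]
    - [0, 0, 0, 0, 0, 0, 0]

```text
time: 20.1
position: [0.5043, 0.0129, 0.0916]
tool_rot: [1.062, 1.295, -1.071]
ft_force: [-1.0, 0.0, 2.2]
grip_width: 0.006
```

```bash
python3 look.py 17 scene side
```

```text
t 20.1 TCP world [0.5043 0.0129 0.0916] track mm [ 52.6 -68.8  91.6] tip track mm [ 52.7 -68.7  72.6]
tool axes in track (cols x y z):
 [[ 0.005 -1.    -0.001]
 [ 0.003 -0.001  1.   ]
 [-1.    -0.005  0.003]]
F [-1.   0.   2.2] F track [ 0.9 -0.2  2.2] q [ 0.03  0.15 -0.12  1.97  0.02  1.02 -1.48] grip 0.01
```

View pics/scene17.png

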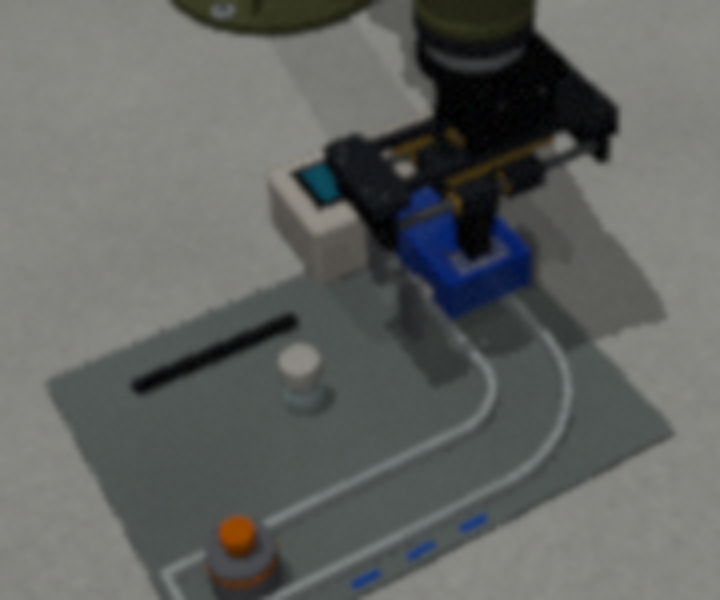

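Request:
jog_arm:
  targets:
    - [0, 0, 0, 0.15, 0, 0, 0]
    - [0, 0, 0, 0, 0, 0, 0]

```text
time: 20.45
position: [0.5044, 0.0129, 0.0906]
tool_rot: [1.062, 1.295, -1.071]
ft_force: [-1.8, -0.0, 6.0]
grip_width: 0.006
```

Request:
jog_arm:
  targets:
    - [0, 0, 0, 0.15, 0, 0, 0]
    - [0, 0, 0, 0, 0, 0, 0]

```text
time: 20.7
position: [0.5045, 0.0129, 0.0896]
tool_rot: [1.062, 1.295, -1.071]
ft_force: [-3.7, -0.0, 9.4]
grip_width: 0.005
```

Request:
jog_arm:
  targets:
    - [0, 0, 0, 0.15, 0, 0, 0]
    - [0, 0, 0, 0, 0, 0, 0]

```text
time: 20.95
position: [0.5046, 0.013, 0.0887]
tool_rot: [1.062, 1.294, -1.071]
ft_force: [-4.0, 0.2, 12.9]
grip_width: 0.003
```

Request:
jog_arm:
  targets:
    - [0, 0, 0, 0.15, 0, 0, 0]
    - [0, 0, 0, 0, 0, 0, 0]

```text
time: 21.2
position: [0.5047, 0.013, 0.0877]
tool_rot: [1.062, 1.294, -1.07]
ft_force: [-5.5, -0.4, 15.4]
grip_width: 0.005
```

Request:
jog_arm:
  targets:
    - [0, 0, 0, 0.15, 0, 0, 0]
    - [0, 0, 0, 0, 0, 0, 0]

```text
time: 21.45
position: [0.5047, 0.013, 0.0867]
tool_rot: [1.062, 1.294, -1.07]
ft_force: [-6.4, 0.4, 19.8]
grip_width: 0.006
```

```bash
python3 look.py 18 scene side; python3 -c "
import cv2
a=cv2.imread('pics/scene18.png')[100:350,250:600];cv2.imwrite('pics/z18.png',cv2.resize(a,None,fx=2,fy=2))"
```

```text
t 21.45 TCP world [0.5047 0.013  0.0867] track mm [ 52.1 -68.8  86.7] tip track mm [ 52.2 -68.7  67.7]
tool axes in track (cols x y z):
 [[ 0.004 -1.    -0.001]
 [ 0.003 -0.001  1.   ]
 [-1.    -0.004  0.003]]
F [-6.4  0.4 19.8] F track [ 6.3 -1.6 19.8] q [ 0.03  0.16 -0.12  1.98  0.03  1.01 -1.48] grip 0.01
```

View pics/z18.png

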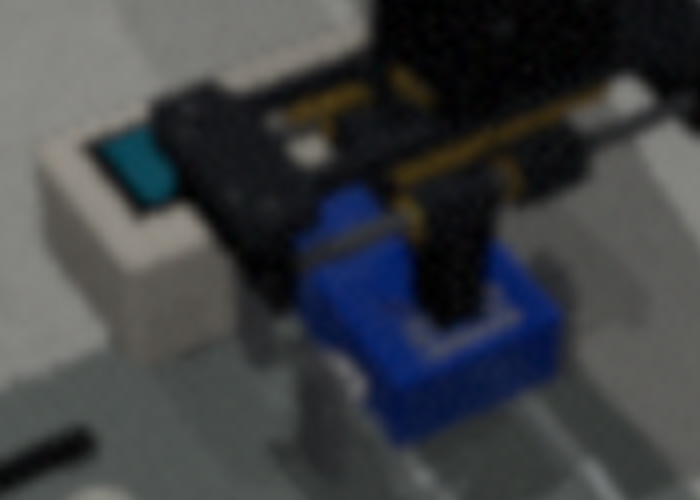

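View pics/side18.png

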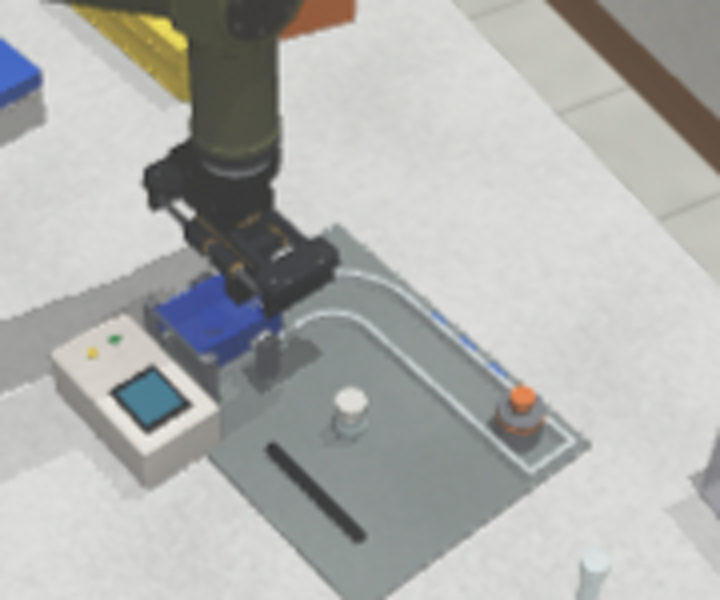

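```bash
cat >> h.py <<'E'
def cover(k,cam):
    z=np.load(f'pics/{cam}{k}.npz');hsv=cv2.cvtColor(z['im'],cv2.COLOR_RGB2HSV);m=cv2.inRange(hsv,(105,120,40),(130,255,255))>0
    v,u=np.nonzero(m&(z['d']>0));I=camera_info(cam);K=I['intrinsics'];T=I['world_from_camera'];d=z['d'][v,u]
    P=np.c_[(u-K[0,2])/K[0,0]*d,-(v-K[1,2])/K[1,1]*d,-d]@T[:3,:3].T+T[:3,3]
    q=np.array([w2t(a) for a in P])*1e3
    k=(q[:,0]>20)&(q[:,0]<140)&(abs(q[:,1]+70)<45)&(q[:,2]>30);return q[k]
E
python3 -c "
from h import *
for a in (0,.05,.1,.15,.2):
    along=np.array([-np.cos(a),np.sin(a)]);n=np.array([np.sin(a),np.cos(a)])
    xz=np.array([.123,.064])+.092*along+.009*n
    print(a,[proj('scene',t2w([xz[0],y,xz[1]])).round(1)[0] for y in(-.036,-.104)])
for k in (17,18):
  for c in('scene','side'):
    q=cover(k,c)
    for lo in range(30,130,15):
        s=q[(q[:,0]>=lo)&(q[:,0]<lo+15)]
        if len(s)>5: print(k,c,lo,len(s),'z max-ish',np.percentile(s[:,2],[50,75,90]).round(1))
"
```

```text
0 [array([241.9, 201. ]), array([262.3, 192.1])]
0.05 [array([241.8, 199.8]), array([262.3, 190.8])]
0.1 [array([241.6, 198.4]), array([262.1, 189.5])]
0.15 [array([241.4, 197.1]), array([262. , 188.1])]
0.2 [array([241.2, 195.6]), array([261.8, 186.7])]
17 scene 30 181 z max-ish [64.1 72.1 73.8]
17 scene 45 58 z max-ish [72.5 73.6 74.6]
17 scene 60 61 z max-ish [73.4 73.9 75.1]
17 scene 75 63 z max-ish [73.1 74.2 75.3]
17 scene 90 34 z max-ish [72.6 73.8 74.5]
17 scene 105 26 z max-ish [73.8 74.6 76. ]
17 scene 120 8 z max-ish [73.9 74.4 76. ]
17 side 45 18 z max-ish [70.8 73.6 74.4]
17 side 60 54 z max-ish [71.8 73.9 74.6]
17 side 75 62 z max-ish [72.1 73.7 76.1]
17 side 90 54 z max-ish [71.9 73.6 75.6]
17 side 105 61 z max-ish [72.9 74.4 75.7]
17 side 120 24 z max-ish [73.5 75.7 76.4]
18 scene 30 211 z max-ish [56.2 66.4 68.4]
18 scene 45 68 z max-ish [67.8 69.  70.4]
18 scene 60 54 z max-ish [69.  70.2 71.2]
18 scene 75 69 z max-ish [70.2 71.5 72.5]
18 scene 90 24 z max-ish [65.4 71.9 73.1]
18 scene 105 29 z max-ish [73.3 74.1 75.3]
18 side 45 19 z max-ish [67.1 67.7 70. ]
18 side 60 52 z max-ish [67.4 68.6 69.8]
18 side 75 55 z max-ish [70.2 71.4 72.8]
18 side 90 60 z max-ish [70.5 71.9 73.1]
18 side 105 59 z max-ish [71.4 73.  74.4]
18 side 120 21 z max-ish [72.7 74.9 76.7]
```

Request:
jog_arm:
  targets:
    - [0, 0, 0, -0.5, 0, 0, 0]
    - [0, 0, 0, -1, 0, 0, 0]
    - [0, 0, 0, -3, 0, 0, 0]
    - [0, 0, 0, -4, 0, 0, 0]
    - [0, 0, 0, -4, 0, 0, 0]
    - [0, 0, 0, 0, 0, 0, 0]

```text
time: 22.3
position: [0.5069, 0.0135, 0.2124]
tool_rot: [1.065, 1.29, -1.066]
ft_force: [0.8, 0.3, -0.8]
grip_width: 0.004
```

```bash
python3 look.py 19 scene side; python3 -c "
from h import *
caps(19,'scene');caps(19)
for c in('scene','side'):
    q=cover(19,c)
    for lo in range(30,130,15):
        s=q[(q[:,0]>=lo)&(q[:,0]<lo+15)]
        if len(s)>5: print(c,lo,len(s),np.percentile(s[:,2],[50,75,90]).round(1))
"
```

```text
t 22.3 TCP world [0.5069 0.0135 0.2124] track mm [ 49.9 -68.9 212.4] tip track mm [ 49.8 -68.8 193.4]
tool axes in track (cols x y z):
 [[-0.002 -1.    -0.001]
 [ 0.004 -0.001  1.   ]
 [-1.     0.002  0.004]]
F [ 0.8  0.3 -0.8] F track [-0.8 -0.2 -0.8] q [ 0.03  0.04 -0.12  1.84  0.01  1.26 -1.46] grip 0.0
scene orange [185 259   9   9  60] [188.8 262.7] [-69.5 175.1  60. ]
side orange [318 217   5   4  17] [320.1 218.6] [-71.1 174.3  60. ]
scene 30 187 [62.7 72.2 74.2]
scene 45 67 [72.8 73.8 74.6]
scene 60 96 [73.3 74.4 75.1]
scene 75 98 [73.5 74.6 75.4]
scene 90 103 [73.2 74.5 75.2]
scene 105 100 [73.9 75.  75.9]
scene 120 14 [73.8 74.9 75.2]
side 30 23 [70.8 72.8 75. ]
side 45 30 [71.3 72.9 74.1]
side 60 58 [72.1 73.7 74.9]
side 75 60 [72.6 75.  76.7]
side 90 60 [72.3 74.3 75.7]
side 105 54 [72.2 74.  75.3]
side 120 23 [73.9 76.  76.9]
```

View pics/scene19.png

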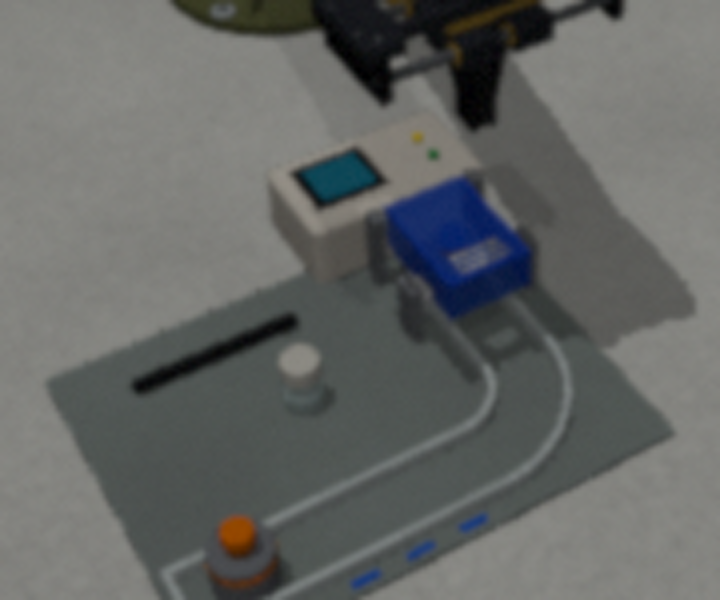

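View pics/side19.png

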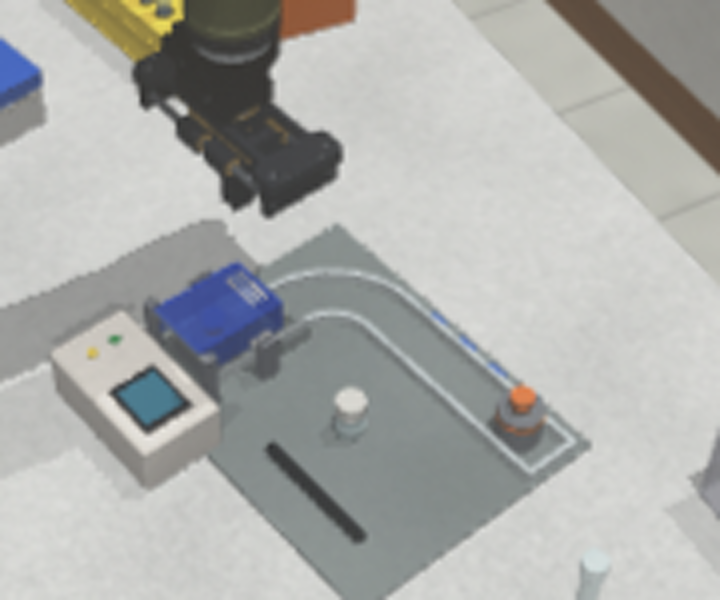

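```bash
python3 -c "
from bench import *
print(close_job())"
```

```text
the job is handed in; nothing more can be done
None
```

The blue carrier is in the reader bay and the cover is shut, with its catch holding it. I handed the job in at about 22 s of the 61 s allowed.

- **Slide:** I pushed the carrier down the first leg and round the bend with the closed fingers upright. For the last leg I tilted the tool about 42 degrees and crept up to the end stop. Wrist force at the stop was about 3 N. Its cap measured (85.3, -70.7) mm against the home position of (85, -70), and later pictures before I closed the cover showed it still there.
- **Cover:** I pressed it down along its arc. After I lifted the tool clear, its top measured flat at about 73 mm along its length in both fixed cameras, which matches shut.
- **Everything else:** The orange carrier's measured position stayed within about 1 mm. The jar and pen look unmoved in the pictures. I saw no contact with the bottle, flask or box, but did not measure them.

**Points to know:**
- I over-pressed the cover. It was already shut at about 2 N, but I went on to about 20 N, and its front dipped about 5 mm past shut before springing back level.
- I could not see the carrier once the cover was closed, so its final position and upright stance were not checked after that press.

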